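# Hook out the yellow stock bin and refill it

### The arm

A 6-joint arm with a two-finger parallel gripper is mounted at the origin on the work surface. World frame = base frame: x ahead of the robot, y to its left, z up, the work surface at z = 0. Lengths are in mm, angles in rad, forces in N, time in s.
With the tool pointing down it reaches from about 400 to 925 mm from the base axis. Payload 12.5 kg.
Tool frame: the origin (TCP) lies between the finger pads; the fingertips stand 25 mm ahead of it and the grasp point (between the pads) lies 6 mm ahead of it; z points along the fingers, y is the line along which they close (so a half turn about z gives the same grasp; the last joint's range is limited). The gripper opens to 95 mm and grips with 3 to 60 N. Pads are 20 mm wide; open, the fingers measure 119 mm over their backs; the gripper's body (75 mm by 180 mm) begins 59 mm behind the grasp point.
Start: joints at [-0.106, 0.491, 1.559, -0, 1.092, -0.106], TCP at [625.015, 0.021, 239.661] pointing down, gripper open.
Joint ranges: [-3.1, 3.1], [-0.84, 2.19], [0.05, 2.79], [-1.13, 4.28], [0.06, 2.93], [-2.69, 2.69]. Speed limits (rad/s): [2.22, 2.22, 2.79, 3.14, 3.14, 3.14].

### API

Orientations are given as [roll, pitch, yaw] about the fixed x, y, z axes, in that order (R = Rz(yaw) Ry(pitch) Rx(roll)).
In Python, from cell import state, read_camera, job_done, cut_out gives the robot as it stands. The module is installed in compiled form; this text tells all that it offers.
- The arm moves only by the tool jog_arm, never from a script. Its argument "motion" is a list of rows, each a list of 2 entries, a list of its own where there are three numbers: the shift along the tool's x, y, z in mm, then the turn about the tool's z in rad. A call has 1 to 5 rows; each row is the pose to reach, as a shift and turn from the pose commanded when the call began, along the tool's axes at that moment; what a row does not reach only later rows make up. A row lasts 1/10 s, in which the tool goes at most 50 mm and 8.59 degrees, less where a joint would pass 70% of its speed; a pose out of reach is approached as far as the arm can. A call with a gripper value outside its range is refused whole. "grip" is the closure, from 0 (fully open) to 1 (shut), set as the call begins (left out, the last holds). The fingers move at their own pace and stop on an object; the grip force is fixed at half the most. Time passes only in rows, so rows that repeat a pose let the fingers close. It gives the time, the measured TCP pose, the force, the opening and the grip force at its end, in the units of the state.
- state(): the state, without advancing time (a new reading comes with each control period).
- read_camera(name): name is "scene" or "side" or "wrist"; returns a dict with "img" (384x512x3 uint8, blue, green, red), "vertical_fov" (degrees; the focal length in pixels is half the picture's height over the tangent of half this angle, whatever the lens; pixels are square), "cx", "cy" (the principal point, pixels), "extrinsics" (4x4, takes a point from camera to world coordinates). Camera axes: x right, y up, looking along -z (the intrinsics and any distortion apply to the point x, -y, -z); pixel columns grow to the right and rows downward; lengths in mm; the calibration is good to about 2 mm. A picture is of the moment at which its call begins. There is no depth.
- job_done(): hands the job in; it is judged then, once.
Trained networks look in a picture, given as the dict that the camera call returned (one of the last four; its "shot" number tells which), for a name from the list of things; names that differ only in an ending like _2 or _b are one class to them, and where a whole thing is asked for, a point or a joint stands for the part that bears it (a point fixed in the world has none). Each returns a list of dicts, best first, with "p" (0 to 1); they miss things now and then, are a little off and sometimes report something else, mostly with a low value. They report only what shows in the picture. A call takes as long as a camera call. They do not tell look-alikes from the thing itself.
- cut_out(name, picture): "region" (384x512 bool, what is visible of it) and "box" ([left, top, right, bottom] in pixels, round what is visible of it).
The state is a dict: "t": time; "joints": joint angles; "qvel": joint speeds; "tau": joint torques, N m; "eef_pos": TCP position; "tcp_rot": TCP orientation; "ft_force": force on the tool from outside, world axes, zero at the start; "moment": the same for the moment, N m; "opening": opening from 0.0 (shut) to 1.0 (fully open); "grip_force": force on a finger pad.
Only numpy, scipy, OpenCV 4.12 (cv2) and the standard library are available. Lean on these libraries where they do the work, as an engineer would, in place of code of your own. Each camera call takes 0.05 s, during which the arm holds its last target. There are 200 camera calls.

### The job

Take the bin hook from its cradle, hook it behind the front wall of the yellow bin under the wire rack and drag the bin out until it sits square and snug against the blue stop, keeping it flat on the bench and pulling gently so that it does not slam into the stop, and never moving the bin with the gripper's fingers. Put the hook back to rest on its cradle, then stand all three cartons upright in the bin's front pocket, fully down, without forcing them, the bin still against the stop. Leave everything else where it is.

Things in the scene. Friction and masses are not known exactly. Their poses are not given: they have to be found in the camera images.
- bay: fixed bay: blue stop bar (14 mm high, 12 deep, 120 long) and beyond it a low grey rack with an open wire deck. Origin on the bench, middle of the stop's far face; x points away from the robot into the rack, y left. Rack from x = 137 to 343 mm, 356 wide; deck underside 125 mm up. Fixed clear bins under the deck (|y| 72 to 144 mm, from x = 160) and on it. The yellow bin starts under the deck's middle.
- pocket (a point): centre of the floor of the yellow bin's front pocket, 4 mm above the bin's underside, 34.5 mm behind its front outer face (so at bay x = 34.5 mm when against the stop). x away from the robot along the bin, z up. Pocket open on top, 61 mm (x) by 64 mm (y) inside; walls 4 mm thick, rim 32 mm above this point.
- hook_grip (a point): centre of the red handle of the bin hook, a loose tool of 0.16 kg; handle 110 mm long (x) by 16 mm wide by 22 mm tall. x points along the tool to the hook, z up. A steel rod of 8 mm goes on from the handle along x to 150 mm from this point, where it turns straight down.
- hook_tip (a point): lower end of the bin hook: middle of its crossbar, an 8 mm round bar 28 mm long across the tool (y), 150 mm ahead of and 45 mm below the handle's centre, at the foot of the 8 mm down-turned leg.
- cradle_seat (a point): where the handle's centre lies when the hook rests on its cradle, 75 mm above the bench; x along the resting tool. Fixed dark steel cradle: two saddles 8 mm thick at x = +-45 mm with notches 22 mm wide (handle 16) and 10 deep; 82 mm of free handle between them; foot plate 130 x 70 x 8 mm.
- pad: fixed cork pad, 130 x 130 x 4 mm, on which the three cartons stand at the start; origin at the centre of its underside, its y runs across the pile.
- mid_a (a point): centre of the first (+y) of three equal stiff cartons, each 58 mm (x) by 20 mm thick (y) by 75 mm tall (z), 90 g, brown with a green band. They start upright side by side, big faces together: one pile 61 mm thick that can be gripped as a whole across its thickness.
- mid_b (a point): centre of the middle carton of the pile (58 x 20 x 75 mm).
- mid_c (a point): centre of the third (-y) carton of the pile (58 x 20 x 75 mm).
- padlock: brass padlock lying flat, body 40 x 36 x 20 mm, beside the bin's path on its left; a bystander; origin at the centre of its underside.
- lock_cylinder: aluminium lock cylinder lying down, 34 mm long, 26 mm across, beside the bin's path on its right; a bystander; origin at the centre of its underside.
- spray_can: blue spray can, 56 mm across, 170 mm tall; a bystander; origin at the centre of its underside.
- cleaner: green bottle, 60 mm across, 160 mm tall; a bystander; origin at the centre of its underside.
- tape_roll: orange tape roll lying flat, 90 mm across, 22 mm tall; a bystander; origin at the centre of its underside.
- cup: white cup, 76 mm across, 90 mm tall; a bystander; origin at the centre of its underside.
- hook: the bin hook (see hook_grip; same origin and axes)
- bin: the loose yellow bin, 150 mm long (x), 72 wide, 36 high, 0.4 to 0.8 kg, slides on the bench; white label on its front. Origin on its underside at the middle of its front outer face, x away from the robot: empty pocket in front, a heap of key blanks behind the partition. At the start its front face is at bay x = 150 to 175 mm.
- carton_a: carton (see its mid point); origin at the centre of its underside
- carton_b: carton (see its mid point); origin at the centre of its underside
- carton_c: carton (see its mid point); origin at the centre of its underside
Things that resemble listed ones, but are neither listed nor needed, are in the scene too. Leave any red or turquoise look-alike of the carton_a alone.

How it is judged (in metres and radians):
On the way, in this order (a step that is already met when the one before it is completed fails the run):
1. the hook's crossbar is down inside the bin's front pocket while the bin is still under the rack (x of hook_tip in the frame of pocket between -0.031 and 0.031 m and y of hook_tip in the frame of pocket between -0.033 and 0.033 m and z of hook_tip in the frame of pocket below 0.026 m and x of pocket in the frame of bay above 0.17 m), for 0.1 s.
2. the bin stands square against the stop, dragged there with the hook still in its pocket (x of pocket in the frame of bay between 0.0315 and 0.0375 m and y of pocket in the frame of bay between -0.03 and 0.03 m and angle between the x axis of pocket and the x axis of bay, either way round below 0.06 rad and angle between pocket's own z axis and vertical below 0.05 rad and x of hook_tip in the frame of pocket between -0.031 and 0.031 m and y of hook_tip in the frame of pocket between -0.033 and 0.033 m and z of hook_tip in the frame of pocket below 0.026 m), for 0.2 s.
3. the hook is back on its cradle and let go (distance between hook_grip and cradle_seat below 0.012 m and angle between the x axis of hook_grip and the x axis of cradle_seat, either way round below 0.12 rad and contact force between the fingers and hook below 0.1 N), for 0.2 s.
At the end, for the whole second after the job is handed in: Bin within 3 mm of the stop, within 30 mm of its middle, square within 0.06 rad; hook handle within 12 mm and 0.12 rad of its cradle seat; all three cartons in the front pocket, within 3 mm of fully down, upright within 0.08 rad; all let go and at rest (x of pocket in the frame of bay between 0.0315 and 0.0375 m and y of pocket in the frame of bay between -0.03 and 0.03 m and angle between the x axis of pocket and the x axis of bay, either way round below 0.06 rad and angle between pocket's own z axis and vertical below 0.05 rad and distance between hook_grip and cradle_seat below 0.012 m and angle between the x axis of hook_grip and the x axis of cradle_seat, either way round below 0.12 rad and x of mid_a in the frame of pocket between -0.026 and 0.026 m and z of each of mid_a, mid_b, mid_c in the frame of pocket below 0.0405 m and angle between each of mid_a, mid_b, mid_c's own z axis and vertical below 0.08 rad and linear speed of each of carton_a, carton_b, carton_c, bin, hook below 0.02 m/s and x of mid_b in the frame of pocket between -0.026 and 0.026 m and x of mid_c in the frame of pocket between -0.026 and 0.026 m and y of mid_a in the frame of pocket between -0.026 and 0.026 m and y of mid_b in the frame of pocket between -0.026 and 0.026 m and y of mid_c in the frame of pocket between -0.026 and 0.026 m); the robot touches nothing.
It fails at once if the bin slammed or was pressed against the stop or the rack with more than 40 N (contact force between bin and bay above 40 N).
It fails at once if the fingers pushed or gripped the bin (more than 4 N) (contact force between the fingers and bin above 4 N).
It fails at once if a carton was forced against the bin with more than 40 N (contact force between any of carton_a, carton_b, carton_c and bin above 40 N).
It fails at once if the bin tipped by more than 0.3 rad (angle between bin's own z axis and vertical above 0.3 rad).
It fails at once if a bystander was moved by more than 20 mm (distance of any of padlock, lock_cylinder, spray_can, cleaner, tape_roll, cup from where it was at the start of the episode above 0.02 m).
It also fails if it takes over 72 s, if anything falls off the work surface, if the arm or the gripper's body presses on something with over 40 N, if the wrist force passes 120 N, or if a joint passes its speed limit or range.

## Working session

There is one attempt and no reset: what is moved stays moved. The work goes in short steps, Python scripts to look and compute and a tool call to move; the robot and the scene stay as the last step left them, time stands still between calls to the robot, and variables do not carry over. Pictures are saved under pics/ and viewed, at most 10 in all, crops included, and the job is handed in when it is done.

Besides the shell and the picture viewer there is one more tool, called after ">>>" in YAML: its name, and indented under it one key for each argument. jog_arm: Moves the arm, as the interface text tells. Its arguments: {"type":"object","properties":{"motion":{"type":"array"},"grip":{"type":"number"}},"required":["motion"]}

```bash
mkdir -p pics; cat > h.py <<'E'
import numpy as np, cv2, pickle
from cell import state, read_camera, job_done, cut_out
def cam(n,save=None):
    d=read_camera(n)
    if save: cv2.imwrite('pics/'+save+'.png',d['img'])
    return d
def f(d): return d['img'].shape[0]/2/np.tan(np.radians(d['vertical_fov'])/2)
def plane(d,u,v,z):
    F=f(d);E=np.array(d['extrinsics']);r=E[:3,:3]@np.array([(u-d['cx'])/F,-(v-d['cy'])/F,-1.]);o=E[:3,3]
    return (o+r*(z-o[2])/r[2]).round(1)
def proj(d,p):
    F=f(d);E=np.array(d['extrinsics']);q=E[:3,:3].T@(np.array(p,float)-E[:3,3])
    return (d['cx']+F*q[0]/-q[2], d['cy']-F*q[1]/-q[2])
E
python3 - <<'E'
from h import *
s=state();print(s['t'],s['eef_pos'],s['tcp_rot'])
a=cam('scene','s0');b=cam('side','d0')
pickle.dump((a,b),open('p0.pkl','wb'))
for d in (a,b): print({k:np.array(v).round(2).tolist() if k!='img' else 0 for k,v in d.items()})
for n in ['bay','hook','bin','carton_a','padlock','lock_cylinder','cradle_seat','pad','spray_can','cleaner','tape_roll','cup']:
  for d in (a,b):
    print(n,[(round(x['p'],2),np.round(x['box']).tolist()) for x in cut_out(n,d)][:4] if n!='cradle_seat' else '')
E
```

```text
0.0 [6.24755850e+02 5.70539290e-02 2.39043717e+02] [-3.14040512e+00 -1.03062106e-04  1.57083396e+00]
{'img': 0, 'vertical_fov': 43.7, 'cx': 253.99, 'cy': 198.93, 'extrinsics': [[0.17, -0.81, 0.57, 1467.84], [0.99, 0.15, -0.09, -136.71], [-0.01, 0.57, 0.82, 1398.93], [0.0, 0.0, 0.0, 1.0]], 'shot': 1}
{'img': 0, 'vertical_fov': 55.3, 'cx': 255.78, 'cy': 194.31, 'extrinsics': [[0.75, 0.41, -0.52, -15.26], [-0.67, 0.45, -0.6, -648.33], [-0.02, 0.79, 0.61, 725.05], [0.0, 0.0, 0.0, 1.0]], 'shot': 2}
bay [(0.66, [205.0, 210.0, 330.0, 314.0])]
bay [(0.7, [242.0, 102.0, 388.0, 219.0])]
hook [(0.76, [319.0, 149.0, 349.0, 197.0]), (0.57, [119.0, 223.0, 140.0, 256.0])]
hook [(0.77, [154.0, 150.0, 196.0, 178.0]), (0.57, [303.0, 259.0, 328.0, 291.0])]
bin [(0.66, [257.0, 249.0, 279.0, 300.0]), (0.49, [150.0, 182.0, 157.0, 211.0])]
bin [(0.95, [287.0, 161.0, 337.0, 191.0]), (0.24, [381.0, 226.0, 414.0, 288.0])]
carton_a [(0.86, [151.0, 224.0, 172.0, 242.0]), (0.75, [197.0, 174.0, 210.0, 199.0]), (0.69, [157.0, 182.0, 171.0, 208.0]), (0.67, [155.0, 185.0, 164.0, 210.0])]
carton_a [(0.85, [235.0, 267
[... 345 characters left out ...]
.0, 210.0, 304.0, 218.0])]
cradle_seat 
cradle_seat 
pad [(0.58, [146.0, 191.0, 184.0, 222.0]), (0.25, [256.0, 252.0, 278.0, 299.0])]
pad [(0.74, [278.0, 273.0, 350.0, 320.0])]
spray_can [(0.56, [359.0, 171.0, 385.0, 212.0])]
spray_can [(0.69, [184.0, 109.0, 202.0, 156.0]), (0.6, [156.0, 150.0, 201.0, 178.0])]
cleaner [(0.9, [119.0, 222.0, 139.0, 256.0])]
cleaner [(0.64, [383.0, 228.0, 413.0, 283.0])]
tape_roll [(0.52, [364.0, 163.0, 392.0, 180.0]), (0.27, [155.0, 184.0, 157.0, 210.0])]
tape_roll [(0.8, [145.0, 147.0, 171.0, 168.0])]
cup [(0.96, [99.0, 182.0, 125.0, 218.0]), (0.68, [159.0, 181.0, 171.0, 210.0])]
cup [(0.72, [358.0, 293.0, 395.0, 346.0]), (0.54, [304.0, 258.0, 332.0, 291.0])]
```

```bash
python3 - <<'E'
from h import *
a,b=pickle.load(open('p0.pkl','rb'))
cv2.imwrite('pics/s1.png',cv2.resize(a['img'][140:325,90:400],(800,477),interpolation=3))
cv2.imwrite('pics/d1.png',cv2.resize(b['img'][95:350,130:430],(700,595),interpolation=3))
E
```

```text
(no output)
```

View pics/s1.png

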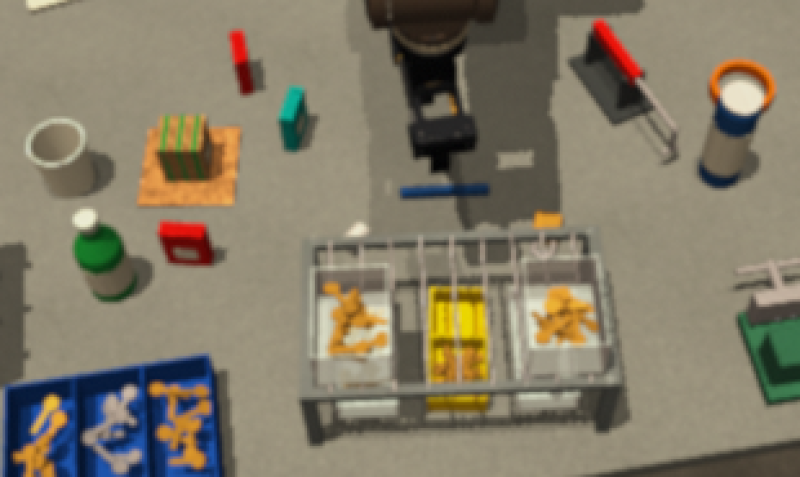

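View pics/d1.png

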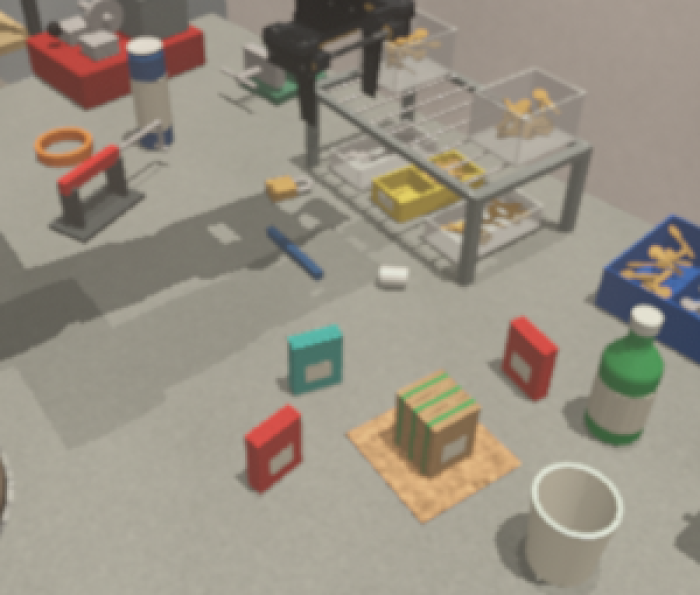

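The two views show the stop (s1 401,192–489,189), the yellow bin (s1 457,335), the hook with its red handle on the dark cradle (s1 615,50; d1 90,170), and the green-banded brown pile on cork (s1 185,147; d1 437,425). The three plain red and turquoise boxes are look-alikes. Only the brown pile with green bands on cork fits the cartons.

```bash
python3 - <<'E'
from h import *
a,b=pickle.load(open('p0.pkl','rb'))
A=lambda u,v,z:plane(a,90+u/2.5806,140+v/2.5806,z)
B=lambda u,v,z:plane(b,130+u/2.3333,95+v/2.3333,z)
print('stop',A(401,190,14),A(489,187,14),B(270,230,14),B(321,271,14))
print('handle',A(600,24,86),A(637,72,86),B(63,185,86),B(116,152,86),'rodend',A(672,140,75),B(160,124,75))
print('rack',A(306,238,130),A(597,232,130),'binfront', A(430,288,36),A(487,288,36),B(373,190,36),B(415,210,36))
print('pile top',[A(*p,79) for p in ((164,116),(206,116),(160,148),(210,148))],[B(*p,79) for p in ((396,396),(443,373),(478,404),(431,432))])
print('pad',[A(*p,4) for p in ((152,126),(241,128),(236,205),(137,202))],[B(*p,4) for p in ((348,434),(423,519),(519,462))])
print('lock',A(547,217,20),B(283,187,20),'cyl',A(356,228,26),B(394,274,26))
# stop color
for d in (a,b):
    hsv=cv2.cvtColor(d['img'],cv2.COLOR_BGR2HSV)
    for nm,lo,hi in (('red',(0,140,80),(8,255,255)),('blue',(100,120,40),(125,255,255)),('yel',(22,150,80),(32,255,255))):
        n,l,st,c=cv2.connectedComponentsWithStats(cv2.inRange(hsv,lo,hi))
        for i in range(1,n):
            if st[i,4]>25:
                r=cv2.minAreaRect(np.argwhere(l==i)[:,::-1].astype(np.float32)); print(nm,st[i].tolist(),[ [round(float(x),1) for x in q] for q in cv2.boxPoints(r)])
E
```

```text
stop [563.7 -30.5  14. ] [580.2  86.4  14. ] [571.3  75.5  14. ] [563.1 -35.4  14. ]
handle [387.4 281.7  86. ] [479.6 309.4  86. ] [373.8 265.1  86. ] [470.4 287.1  86. ] rodend [590.2 327.5  75. ] [570.  325.3  75. ]
rack [ 686.8 -162.5  130. ] [741.  181.8 130. ] binfront [729.3 -20.1  36. ] [742.  50.  36.] [719.9  24.8  36. ] [727.3 -47.4  36. ]
pile top [array([ 432.4, -328.4,   79. ]), array([ 442.6, -273. ,   79. ]), array([ 484.2, -336.3,   79. ]), array([ 496.1, -271.5,   79. ])] [array([ 433.5, -281.7,   79. ]), array([ 491.3, -292.9,   79. ]), array([ 485. , -342.8,   79. ]), array([ 425. , -334.6,   79. ])]
pad [array([ 388.1, -356.8,    4. ]), array([ 414.3, -233.8,    4. ]), array([ 541.1, -251.6,    4. ]), array([ 512.3, -382.6,    4. ])] [array([ 409.5, -240.9,    4. ]), array([ 390.6, -362.5,    4. ]), array([ 512.9, -384.1,    4. ])]
lock [644.  150.8  20. ] [647.  134.8  20. ] cyl [619.4 -98.6  26. ] [ 616.6 -112.4   26. ]
red [320, 147, 19, 26, 175] [[317.6, 149.8], [322.8, 146.0], [339.5, 168.7], [334.3, 172.5]]
red [179, 152, 9, 24, 132] [[177.8, 152.2], [183.6
[... 1192 characters left out ...]
[214.1, 105.8], [219.5, 119.7], [203.0, 126.0]]
red [141, 109, 44, 31, 637] [[141.0, 109.0], [184.0, 109.0], [184.0, 139.0], [141.0, 139.0]]
red [155, 158, 25, 20, 187] [[152.9, 171.4], [177.2, 155.2], [181.6, 161.9], [157.4, 178.1]]
red [347, 231, 22, 35, 314] [[338.0, 244.0], [353.0, 229.0], [375.0, 251.0], [360.0, 266.0]]
red [236, 269, 22, 36, 428] [[236.0, 269.0], [257.0, 269.0], [257.0, 304.0], [236.0, 304.0]]
blue [415, 199, 29, 30, 166] [[411.0, 221.3], [432.8, 192.3], [443.0, 200.0], [421.3, 229.0]]
blue [424, 212, 77, 59, 1572] [[416.7, 241.6], [444.4, 193.8], [501.3, 226.7], [473.6, 274.5]]
blue [433, 214, 10, 7, 44] [[432.0, 216.0], [435.5, 212.5], [442.5, 219.5], [439.0, 223.0]]
```

>>> jog_arm:
  motion:
    - [[260, -195, 0], 0.7]
    - [[260, -195, 0], 0.7]
    - [[260, -195, 0], 0.7]
    - [[260, -195, 0], 0.7]
    - [[260, -195, 0], 0.7]

```text
t: 1.7
eef_pos: [476.1, 198.3, 239.8]
tcp_rot: [3.141, -0.0, 0.865]
ft_force: [0.9, 0.8, 0.6]
opening: 1.001
grip_force: 0.0
```

>>> jog_arm:
  motion:
    - [[25, -80, 0], 0.575]
    - [[25, -80, 0], 0.575]
    - [[25, -80, 0], 0.575]
    - [[25, -80, 0], 0.575]

```text
t: 2.1
eef_pos: [431.4, 268.9, 239.8]
tcp_rot: [-3.142, -0.0, 0.292]
ft_force: [0.6, 0.0, -0.1]
opening: 1.003
grip_force: 0.0
```

```bash
cat >> h.py <<'E'
def mv(tgt,yaw=None,cur=None):
    "world target TCP -> tool shift and turn"
    s=state(); p=np.array(s['eef_pos']);th=s['tcp_rot'][2]
    d=np.array(tgt,float)-p; c,sn=np.cos(th),np.sin(th)
    print('shift',np.round([d[0]*c+d[1]*sn,d[0]*sn-d[1]*c,-d[2]],1),'turn',None if yaw is None else round(th-yaw,3),'at',p.round(1),round(th,3),'t',s['t'])
E
python3 - <<'E'
from h import *
d=cam('wrist','w1');print(state()['eef_pos'],state()['tcp_rot'],d['vertical_fov'],d['cx'],d['cy'],np.array(d['extrinsics']).round(2).tolist())
pickle.dump(d,open('w1.pkl','wb'))
E
```

```text
[431.82571261 268.44917289 239.84365136] [ 3.14158786e+00 -5.09259052e-04  2.82525047e-01] 71.603503617216 257.9343571964337 189.2492904777157 [[0.29, 0.92, 0.28, 509.74], [-0.96, 0.28, 0.08, 292.57], [-0.0, -0.29, 0.96, 385.32], [0.0, 0.0, 0.0, 1.0]]
```

View pics/w1.png

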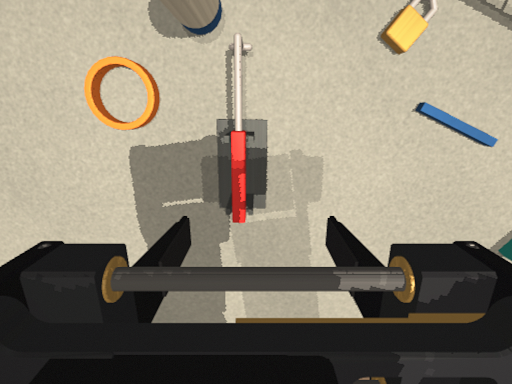

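Wrist view: the red handle runs from (238,131) to (238,222), the rod tip is at (240,40), and the blue stop runs from (418,105) to (495,145).

```bash
python3 - <<'E'
from h import *
d=pickle.load(open('w1.pkl','rb'))
hsv=cv2.cvtColor(d['img'],cv2.COLOR_BGR2HSV)
for nm,lo,hi,z in (('red',(0,150,60),(8,255,255),86),('blue',(100,120,40),(125,255,255),14)):
    n,l,st,c=cv2.connectedComponentsWithStats(cv2.inRange(hsv,lo,hi))
    for i in range(1,n):
        if st[i,4]>100:
            q=cv2.boxPoints(cv2.minAreaRect(np.argwhere(l==i)[:,::-1].astype(np.float32)));print(nm,st[i].tolist())
            for u in q: print(u.round(1),plane(d,*u,z))
print('rod',plane(d,238,126,79),plane(d,238,45,79),'handle axis',plane(d,238.5,133,86),plane(d,238.5,222,86),plane(d,238.5,222,70))
E
```

```text
red [230, 130, 16, 93, 1315]
[230. 130.] [479.8 315.8  86. ]
[245. 130.] [484.6 300.   86. ]
[245. 222.] [379.  269.8  86. ]
[230. 222.] [373.7 287.4  86. ]
blue [185, 3, 36, 31, 229]
[185.  26.] [577.6 406.9  14. ]
[220.   3.] [613.7 371.8  14. ]
[229.7  17.7] [602.1 356.6  14. ]
[194.7  40.7] [565.2 391.9  14. ]
blue [416, 103, 81, 43, 900]
[415.6 109.8] [569.7  90.8  14. ]
[420.6  99.9] [582.9  90.1  14. ]
[496.7 138.7] [567.2 -33.3  14. ]
[491.6 148.6] [553.2 -33.9  14. ]
rod [485.9 308.9  79. ] [564.6 330.8  79. ] handle axis [479.4 306.   86. ] [376.7 277.4  86. ] [369.6 276.6  70. ]
```

```bash
python3 -c "
from h import *
mv((429.3,293.3,81),.27)"
```

```text
shift [  4.5 -24.6 158.8] turn 0.013 at [431.8 268.4 239.8] 0.283 t 2.15
```

>>> jog_arm:
  motion:
    - [[4.5, -24.5, 60], 0.025]
    - [[4.5, -24.5, 110], 0.025]
    - [[4.5, -24.5, 140], 0.025]
    - [[4.5, -24.5, 158], 0.025]
    - [[4.5, -24.5, 158], 0.025]

```text
t: 2.65
eef_pos: [428.5, 291.9, 79.3]
tcp_rot: [3.141, 0.005, 0.273]
ft_force: [0.9, -1.3, 0.3]
opening: 1.003
grip_force: 0.0
```

>>> jog_arm:
  motion:
    - [[0, 0, 0], 0]
    - [[0, 0, 0], 0]
    - [[0, 0, 0], 0]
    - [[0, 0, 0], 0]
    - [[0, 0, 0], 0]
  grip: 1

```text
t: 3.15
eef_pos: [429.6, 292.6, 82.3]
tcp_rot: [-3.141, -0.001, 0.271]
ft_force: [0.1, 0.8, -0.1]
opening: 0.635
grip_force: 0.0
```

>>> jog_arm:
  motion:
    - [[0, 0, 0], 0]
    - [[0, 0, 0], 0]
    - [[0, 0, 0], 0]

```text
t: 3.45
eef_pos: [429.4, 292.5, 81.6]
tcp_rot: [3.142, -0.0, 0.271]
ft_force: [-0.4, 0.5, -0.5]
opening: 0.379
grip_force: 0.0
```

>>> jog_arm:
  motion:
    - [[0, 0, 0], 0]
    - [[0, 0, 0], 0]
    - [[0, 0, 0], 0]
    - [[0, 0, 0], 0]

```text
t: 3.85
eef_pos: [429.4, 292.5, 81.6]
tcp_rot: [3.142, 0.0, 0.271]
ft_force: [0.3, -0.1, 0.1]
opening: 0.164
grip_force: 30.0
```

>>> jog_arm:
  motion:
    - [[0, 0, -10], 0]
    - [[0, 0, -40], 0]
    - [[0, 0, -70], 0]
    - [[0, 0, -80], 0]
    - [[0, 0, -80], 0]

```text
t: 4.35
eef_pos: [429.7, 292.7, 163.0]
tcp_rot: [-3.141, -0.003, 0.271]
ft_force: [-0.9, -0.2, -1.2]
opening: 0.167
grip_force: 30.0
```

```bash
python3 -c "
from h import *
mv((440,60,160),-.127)"
```

```text
shift [-52.4 227.    3. ] turn 0.398 at [429.7 292.7 163. ] 0.271 t 4.35
```

>>> jog_arm:
  motion:
    - [[-30, 240, 0], 0.398]
    - [[-30, 240, 0], 0.398]
    - [[-30, 240, 0], 0.398]
    - [[-30, 240, 0], 0.398]
    - [[-30, 240, 0], 0.398]

```text
t: 4.85
eef_pos: [464.1, 51.0, 160.5]
tcp_rot: [3.141, 0.002, -0.128]
ft_force: [0.5, 0.6, -2.0]
opening: 0.167
grip_force: 30.0
```

>>> jog_arm:
  motion:
    - [[0, 0, 0], 0]
    - [[0, 0, 0], 0]
    - [[0, 0, 0], 0]

```text
t: 5.15
eef_pos: [464.2, 53.9, 161.0]
tcp_rot: [3.142, 0.001, -0.127]
ft_force: [-0.7, 0.5, -1.3]
opening: 0.165
grip_force: 30.0
```

```bash
python3 - <<'E'
from h import *
d=cam('wrist','w2');s=state();print(s['eef_pos'],s['tcp_rot'],s['t'])
pickle.dump(d,open('w2.pkl','wb'))
hsv=cv2.cvtColor(d['img'],cv2.COLOR_BGR2HSV)
n,l,st,c=cv2.connectedComponentsWithStats(cv2.inRange(hsv,(100,120,40),(125,255,255)))
for i in range(1,n):
    if st[i,4]>100:
        q=cv2.boxPoints(cv2.minAreaRect(np.argwhere(l==i)[:,::-1].astype(np.float32)));print(st[i].tolist())
        for u in q: print(u.round(1),plane(d,*u,14))
E
```

```text
[464.29190168  54.17591524 161.11604454] [ 3.14155008e+00  1.00739314e-03 -1.25916409e-01] 5.2
[215, 77, 35, 12, 409]
[215.  77.] [581.6  83.2  14. ]
[249.  77.] [577.3  48.9  14. ]
[249.  88.] [566.9  50.4  14. ]
[215.  88.] [571.3  85.1  14. ]
[266, 77, 66, 12, 790]
[266.  77.] [575.1  31.8  14. ]
[331.  77.] [566.7 -33.8  14. ]
[331.  88.] [556.2 -33.3  14. ]
[266.  88.] [564.7  33.   14. ]
```

View pics/w2.png

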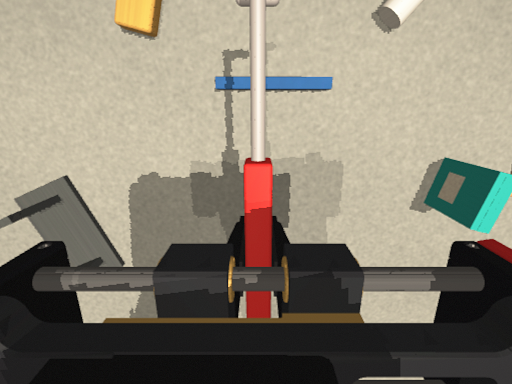

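>>> jog_arm:
  motion:
    - [[30, 18, -40], 0]
    - [[93, 55, -100], 0]
    - [[93, 55, -100], 0]
    - [[93, 55, -100], 0]
    - [[93, 55, -100], 0]

```text
t: 5.7
eef_pos: [549.8, -12.2, 261.3]
tcp_rot: [-3.141, 0.0, -0.126]
ft_force: [-0.8, 0.6, -1.0]
opening: 0.168
grip_force: 30.0
```

```bash
python3 - <<'E'
from h import *
d=cam('wrist','w3');s=state();print(s['eef_pos'],s['tcp_rot'],s['t'])
pickle.dump(d,open('w3.pkl','wb'))
E
```

```text
[549.07703035 -11.87407189 260.68178704] [-3.14145628e+00  1.87754090e-03 -1.25849511e-01] 5.75
```

View pics/w3.png

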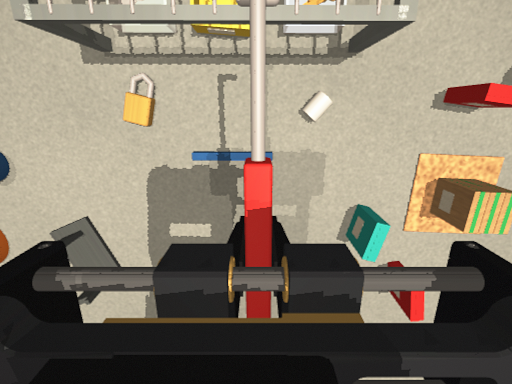

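```bash
python3 - <<'E'
from h import *
d=pickle.load(open('w3.pkl','rb'))
a,b=pickle.load(open('p0.pkl','rb'))
cv2.imwrite('pics/z1.png',np.vstack([cv2.resize(d['img'][0:45,160:290],(780,270),interpolation=3),cv2.resize(b['img'][155:205,270:400],(780,300),interpolation=3)]))
E
```

```text
(no output)
```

View pics/z1.png

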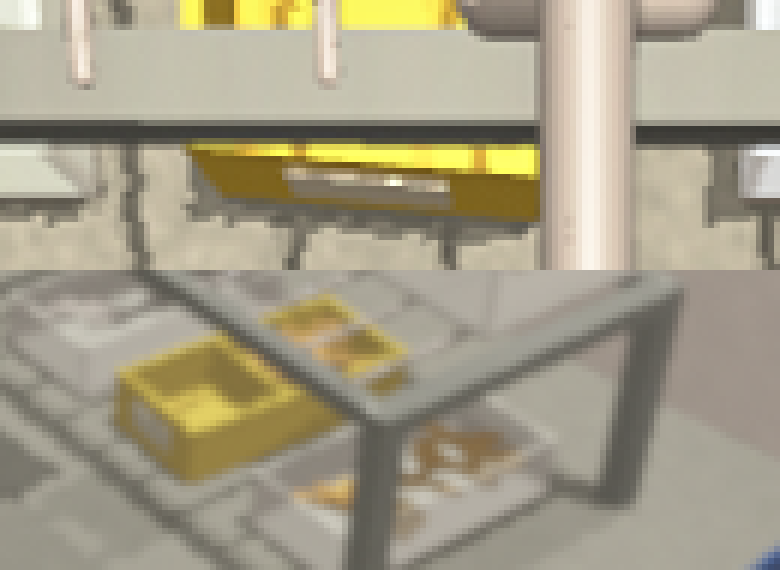

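```bash
python3 - <<'E'
from h import *
d=pickle.load(open('w3.pkl','rb'))
a,b=pickle.load(open('p0.pkl','rb'))
O=np.array([574.5,24.5]);c,s=np.cos(-.126),np.sin(-.126);R=np.array([[c,s],[-s,c]])
def W(u,v,z): p=plane(d,160+u/6,v/6,z)[:2];return (R@(p-O)).round(1)
print('top',W(190,147,36),W(540,175,36),'bot',W(228,203,0),W(540,218,0))
print('stop',R@(plane(d,192,152,14)[:2]-O),R@(plane(d,273,152,14)[:2]-O))
def S(u,v,z): p=plane(b,270+u/6,155+(v-270)/6,z)[:2];return (R@(p-O)).round(1)
print('side top L,R',S(117,378,36),S(190,425,36),'bot',S(190,483,0),'backR', S(330,400,36))
print('side stop',[R@(plane(b,130+x/2.333,95+y/2.333,14)[:2]-O) for x,y in((270,230),(321,271))])
E
```

```text
top [161.   42.1] [155.9 -29.3] bot [159.5  42.2] [156.4 -28.4]
stop [ 0.87144947 58.37225862] [  0.93215269 -61.47016424]
side top L,R [155.7  34.9] [159.5 -23.1] bot [158.5 -27.6] backR [236.5 -49.7]
side stop [array([-9.5710756 , 50.09435609]), array([ -3.8688216 , -60.96951877])]
```

The bin's front face centre is at about bay (158, 6), turned −0.065 rad to it. I'll lower the hook in front of the rack and slide it in under the deck.

>>> jog_arm:
  motion:
    - [[-25, -44, 50], 0]
    - [[-25, -44, 100], 0]
    - [[-25, -44, 140], 0]
    - [[-25, -44, 155], 0]
    - [[-25, -44, 155], 0]

```text
t: 6.25
eef_pos: [528.0, 35.1, 103.3]
tcp_rot: [3.141, 0.008, -0.125]
ft_force: [0.0, -0.1, -1.1]
opening: 0.167
grip_force: 30.0
```

>>> jog_arm:
  motion:
    - [[20, 0, 0], 0]
    - [[50, 0, 0], 0]
    - [[75, 0, 0], 0]
    - [[88, 0, 0], 0]
    - [[88, 0, 0], 0]

```text
t: 6.75
eef_pos: [619.1, 22.9, 107.7]
tcp_rot: [-3.141, -0.002, -0.127]
ft_force: [-0.6, -0.1, -2.1]
opening: 0.167
grip_force: 30.0
```

```bash
python3 - <<'E'
from h import *
s=state();p=s['eef_pos']
O=np.array([574.5,24.5]);c,sn=np.cos(-.126),np.sin(-.126);R=np.array([[c,sn],[-sn,c]])
print(R@(p[:2]-O),p,s['tcp_rot'],s['ft_force'],s['t'])
d=cam('wrist');b=cam('side');pickle.dump((d,b),open('w4.pkl','wb'))
cv2.imwrite('pics/z2.png',np.vstack([cv2.resize(d['img'][0:100,140:400],(780,300),interpolation=3),cv2.resize(b['img'][155:205,270:400],(780,300),interpolation=3)]))
E
```

```text
[44.41204433  4.0303669 ] [619.06645127  22.91729362 107.67696488] [-3.14144906e+00 -1.78936829e-03 -1.26767249e-01] [-0.59751047 -0.12913101 -2.08033278] 6.75
```

View pics/z2.png

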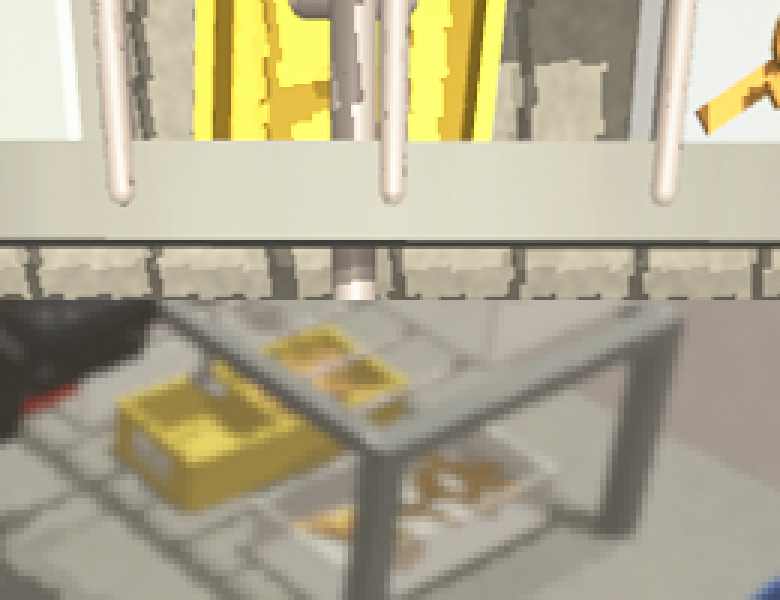

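The hook leg is centred over the pocket in the wrist view (column 345 of 213–478), and the side view shows it over the pocket too. Lowering now.

>>> jog_arm:
  motion:
    - [[-1, 0, 10], 0]
    - [[-1, 0, 22], 0]
    - [[-1, 0, 34], 0]
    - [[-1, 0, 42], 0]
    - [[-1, 0, 42], 0]

```text
t: 7.35
eef_pos: [616.3, 22.7, 63.0]
tcp_rot: [3.141, 0.003, -0.127]
ft_force: [-0.3, -0.6, -2.4]
opening: 0.165
grip_force: 30.0
```

>>> jog_arm:
  motion:
    - [[0, 0, 0], 0]
    - [[0, 0, 0], 0]

```text
t: 7.55
eef_pos: [617.3, 22.6, 65.0]
tcp_rot: [-3.142, -0.001, -0.127]
ft_force: [0.5, 0.0, -1.0]
opening: 0.168
grip_force: 30.0
```

```bash
python3 - <<'E'
from h import *
s=state();print(s['eef_pos'],s['ft_force'],s['moment'],s['t'])
b=cam('side');
cv2.imwrite('pics/z3.png',cv2.resize(b['img'][140:220,250:390],(700,400),interpolation=3))
E
```

```text
[617.27561596  22.64946164  64.96293382] [ 0.46027864  0.03399995 -1.01992922] [ 0.05204467  0.18094405 -0.02568454] 7.55
```

View pics/z3.png

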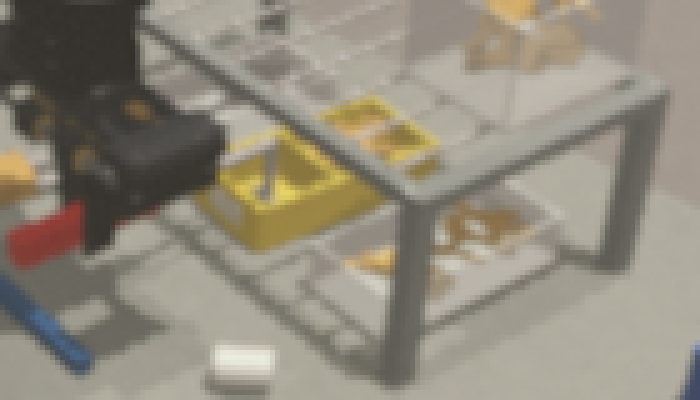

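>>> jog_arm:
  motion:
    - [[-8, 0, 0], 0]
    - [[-16, 0, 0], 0]
    - [[-20, 0, 0], 0]
    - [[-23, 0, 0], 0]
    - [[-26, 0, 0], 0]

```text
t: 8.1
eef_pos: [591.4, 25.9, 64.9]
tcp_rot: [-3.142, -0.001, -0.127]
ft_force: [3.0, -0.2, -3.4]
opening: 0.168
grip_force: 30.0
```

>>> jog_arm:
  motion:
    - [[-4, 0, 0], 0]
    - [[-10, 0, 0], 0]
    - [[-16, 0, 0], 0]
    - [[-22, 0, 0], 0]
    - [[-28, 0, 0], 0]

```text
t: 8.6
eef_pos: [563.1, 29.6, 64.7]
tcp_rot: [-3.142, -0.0, -0.127]
ft_force: [2.5, -0.2, -2.6]
opening: 0.169
grip_force: 30.0
```

>>> jog_arm:
  motion:
    - [[-6, 0, 0], 0]
    - [[-12, 0, 0], 0]
    - [[-18, 0, 0], 0]
    - [[-24, 0, 0], 0]
    - [[-30, 0, 0], 0]

```text
t: 9.1
eef_pos: [533.3, 33.4, 64.7]
tcp_rot: [3.142, -0.0, -0.127]
ft_force: [3.0, -0.7, -1.6]
opening: 0.166
grip_force: 30.0
```

>>> jog_arm:
  motion:
    - [[-6, 0, 0], 0]
    - [[-12, 0, 0], 0]
    - [[-18, 0, 0], 0]
    - [[-24, 0, 0], 0]
    - [[-30, 0, 0], 0]

```text
t: 9.6
eef_pos: [503.5, 37.2, 64.7]
tcp_rot: [3.142, -0.0, -0.127]
ft_force: [3.7, -1.4, -1.5]
opening: 0.168
grip_force: 30.0
```

```bash
cat >> h.py <<'E'
O=np.array([574.5,24.5]);_c,_s=np.cos(-.126),np.sin(-.126);RB=np.array([[_c,_s],[-_s,_c]])
def bay(p): return (RB@(np.array(p)[:2]-O)).round(1)
E
python3 - <<'E'
from h import *
s=state();print(bay(s['eef_pos']),s['eef_pos'],s['ft_force'],s['moment'],s['t'])
d=cam('wrist');b=cam('side');pickle.dump((d,b),open('w5.pkl','wb'))
cv2.imwrite('pics/z4.png',np.vstack([cv2.resize(d['img'][0:150,140:400],(520,300),interpolation=3),cv2.resize(b['img'][155:255,240:413],(520,300),interpolation=3)]))
E
```

```text
[-72.    3.7] [503.51912913  37.19227156  64.68828245] [ 3.67992764 -1.35251227 -1.52418955] [-0.01031017 -0.47394177  0.03435522] 9.6
```

View pics/z4.png

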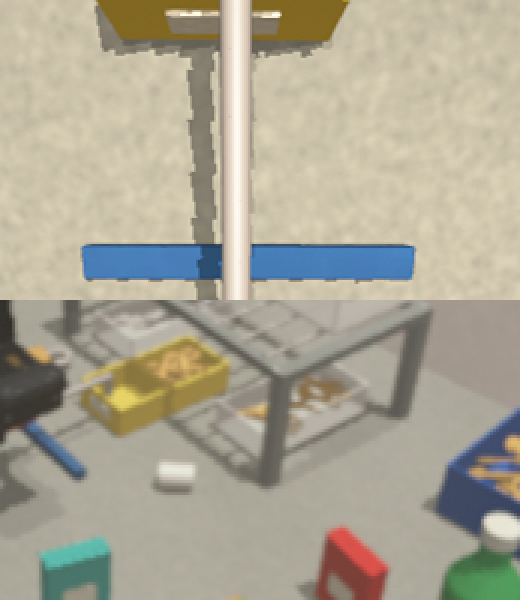

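The bin is following the hook and is square to the stop: its front bottom edge is at crop row 41 and the stop's far edge at row 245.

```bash
python3 - <<'E'
from h import *
d,b=pickle.load(open('w5.pkl','rb'))
print([bay(plane(d,140+u/2,41/2,0)) for u in (118,328)],[bay(plane(d,140+u/2,245/2,14)) for u in (82,414)])
E
```

```text
[array([68.4, 44.6]), array([ 68.4, -28.1])] [array([ 0.6, 58.8]), array([  0.5, -59.9])]
```

>>> jog_arm:
  motion:
    - [[-6, 0, 0], 0]
    - [[-12, 0, 0], 0]
    - [[-18, 0, 0], 0]
    - [[-24, 0, 0], 0]
    - [[-30, 0, 0], 0]

```text
t: 10.2
eef_pos: [473.6, 41.0, 64.7]
tcp_rot: [3.142, 0.0, -0.127]
ft_force: [1.6, -0.1, -3.4]
opening: 0.169
grip_force: 30.0
```

>>> jog_arm:
  motion:
    - [[-6, 0, 0], 0]
    - [[-12, 0, 0], 0]
    - [[-18, 0, 0], 0]
    - [[-24, 0, 0], 0]
    - [[-28, 0, 0], 0]

```text
t: 10.7
eef_pos: [445.9, 44.6, 64.7]
tcp_rot: [3.142, 0.0, -0.127]
ft_force: [2.3, -0.4, -2.7]
opening: 0.164
grip_force: 30.0
```

>>> jog_arm:
  motion:
    - [[-1.5, 0, 0], 0]
    - [[-3, 0, 0], 0]
    - [[-4.5, 0, 0], 0]
    - [[-6, 0, 0], 0]
    - [[-7, 0, 0], 0]

```text
t: 11.2
eef_pos: [439.5, 45.4, 64.6]
tcp_rot: [-3.142, -0.0, -0.127]
ft_force: [2.4, -0.8, -3.0]
opening: 0.168
grip_force: 30.0
```

```bash
python3 - <<'E'
from h import *
s=state();print(bay(s['eef_pos']),s['ft_force'],s['t'])
E
```

```text
[-136.6    3.7] [ 2.41334276 -0.75442863 -2.96943742] 11.2
```

>>> jog_arm:
  motion:
    - [[-1, 0, 0], 0]
    - [[-2, 0, 0], 0]
    - [[-2.5, 0, 0], 0]
    - [[-3, 0, 0], 0]

```text
t: 11.6
eef_pos: [436.5, 45.8, 64.7]
tcp_rot: [-3.142, -0.0, -0.127]
ft_force: [1.8, 0.1, -3.2]
opening: 0.164
grip_force: 30.0
```

>>> jog_arm:
  motion:
    - [[-0.5, 0, 0], 0]
    - [[-1, 0, 0], 0]
    - [[-1.5, 0, 0], 0]

```text
t: 11.9
eef_pos: [435.8, 45.9, 64.7]
tcp_rot: [-3.141, -0.002, -0.127]
ft_force: [7.4, -0.6, -5.3]
opening: 0.163
grip_force: 30.0
```

```bash
python3 - <<'E'
from h import *
s=state();print(bay(s['eef_pos']),s['ft_force'],s['t'])
d=cam('wrist');pickle.dump(d,open('w6.pkl','wb'))
cv2.imwrite('pics/z5.png',cv2.resize(d['img'][20:170,140:400],(780,450),interpolation=3))
E
```

```text
[-140.3    3.8] [ 7.38150832 -0.57609713 -5.26804542] 11.9
```

View pics/z5.png

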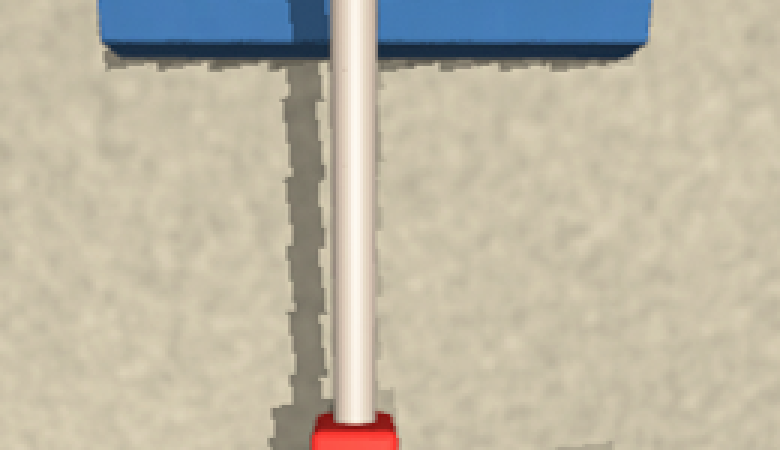

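The force jumped to 7 N, so the bin is on the stop. I'll hold briefly with a slight pull. My 10 pictures are used up, so from here on I work from numbers.

>>> jog_arm:
  motion:
    - [[-0.7, 0, 0], 0]
    - [[-0.7, 0, 0], 0]
    - [[-0.7, 0, 0], 0]
    - [[-0.7, 0, 0], 0]

```text
t: 12.35
eef_pos: [435.7, 45.9, 64.8]
tcp_rot: [-3.141, -0.003, -0.127]
ft_force: [9.3, -1.1, -5.9]
opening: 0.166
grip_force: 30.0
```

```bash
python3 - <<'E'
from h import *
s=state();print(bay(s['eef_pos']),s['ft_force'],s['moment'],s['t'])
a=cam('scene');b=cam('side');pickle.dump((a,b),open('p1.pkl','wb'))
for d in(a,b):
    hsv=cv2.cvtColor(d['img'],cv2.COLOR_BGR2HSV)
    for nm,lo,hi in (('yel',(20,120,60),(32,255,255)),('blue',(100,120,40),(125,255,255))):
        n,l,st,c=cv2.connectedComponentsWithStats(cv2.inRange(hsv,lo,hi))
        for i in range(1,n):
            if st[i,4]>80: print(nm,st[i].tolist(),cv2.boxPoints(cv2.minAreaRect(np.argwhere(l==i)[:,::-1].astype(np.float32))).round(0).tolist())
def P(x,y,z): return [round(float(v),1) for v in proj(d,[*(O+RB.T@np.array([x,y])),z])]
for d in (a,b): print([P(x,y+7,36) for x,y in ((0,36),(0,-36),(150,-36),(150,36))],P(150,43,0),P(150,-29,0))
E
```

```text
[-140.4    3.8] [ 9.28647936 -1.14683122 -5.8861105 ] [-0.00433468 -0.95840347  0.02528122] 12.35
yel [148, 0, 47, 22, 725] [[148.0, 0.0], [192.0, -5.0], [194.0, 17.0], [150.0, 21.0]]
yel [254, 210, 24, 20, 401] [[253.0, 211.0], [276.0, 209.0], [277.0, 228.0], [254.0, 230.0]]
yel [255, 234, 10, 21, 118] [[254.0, 234.0], [263.0, 234.0], [265.0, 254.0], [256.0, 255.0]]
yel [267, 236, 10, 19, 102] [[267.0, 236.0], [276.0, 236.0], [276.0, 254.0], [267.0, 254.0]]
blue [368, 181, 15, 11, 99] [[366.0, 189.0], [368.0, 181.0], [382.0, 185.0], [380.0, 193.0]]
blue [91, 278, 86, 69, 3209] [[83.0, 291.0], [171.0, 277.0], [180.0, 333.0], [92.0, 347.0]]
yel [251, 174, 49, 32, 755] [[249.0, 189.0], [293.0, 169.0], [302.0, 189.0], [258.0, 209.0]]
blue [415, 199, 29, 29, 161] [[411.0, 221.0], [434.0, 193.0], [443.0, 200.0], [420.0, 228.0]]
blue [424, 212, 77, 59, 1516] [[417.0, 242.0], [444.0, 194.0], [501.0, 227.0], [474.0, 274.0]]
[[274.1, 209.7], [253.1, 210.6], [255.2, 249.2], [277.4, 248.1]] [277.1, 253.5] [255.3, 254.5]
[[249.3, 188.1], [262.4, 199.6], [300.6, 182.7], [286.6, 172.5]] [286.3, 181.3] [299.9, 191.6]
```

>>> jog_arm:
  motion:
    - [[4, 0, 0], 0]
    - [[12, 0, 0], 0]
    - [[18, 0, -10], 0]
    - [[18, 0, -35], 0]
    - [[18, 0, -70], 0]

```text
t: 12.95
eef_pos: [451.6, 43.7, 134.4]
tcp_rot: [3.141, 0.004, -0.127]
ft_force: [0.2, 0.0, -1.6]
opening: 0.166
grip_force: 30.0
```

>>> jog_arm:
  motion:
    - [[0, 0, -30], 0]
    - [[0, 0, -30], 0]
    - [[0, 0, -30], 0]

```text
t: 13.25
eef_pos: [452.2, 43.8, 164.8]
tcp_rot: [-3.142, -0.001, -0.127]
ft_force: [-0.2, -0.3, -2.1]
opening: 0.165
grip_force: 30.0
```

```bash
python3 - <<'E'
from h import *
mv((429.4,292.5,163),.271)
d=cam('wrist');e=pickle.load(open('w2.pkl','rb'))
for x in (e,d):
    hsv=cv2.cvtColor(x['img'],cv2.COLOR_BGR2HSV);m=cv2.inRange(hsv,(0,150,60),(8,255,255));m[:,:230]=0;m[:,290:]=0;m[230:]=0
    q=np.argwhere(m);print(q.min(0),q.max(0),len(q),[round(float(np.argwhere(m[r])[:,0].mean()),1) for r in (175,200,225)])
a=cam('side');hsv=cv2.cvtColor(a['img'],cv2.COLOR_BGR2HSV)
n,l,st,c=cv2.connectedComponentsWithStats(cv2.inRange(hsv,(20,120,60),(32,255,255)));print([s.tolist() for s in st[1:] if s[4]>80])
E
```

```text
shift [ -54.1 -243.8    1.8] turn -0.398 at [452.2  43.8 164.8] -0.127 t 13.25
[158 244] [229 272] 1964 [258.0, 257.5, 257.5]
[158 244] [229 272] 1983 [258.0, 257.5, 258.0]
[[250, 174, 50, 32, 805]]
```

No slip in the grip and the bin has not moved. Returning the hook.

>>> jog_arm:
  motion:
    - [[-54, -244, 0], -0.398]
    - [[-54, -244, 0], -0.398]
    - [[-54, -244, 0], -0.398]
    - [[-54, -244, 0], -0.398]
    - [[-54, -244, 0], -0.398]

```text
t: 13.85
eef_pos: [428.7, 294.5, 163.3]
tcp_rot: [3.141, 0.002, 0.271]
ft_force: [2.0, -0.4, -1.8]
opening: 0.168
grip_force: 30.0
```

>>> jog_arm:
  motion:
    - [[0, 0, 0], 0]
    - [[0, 0, 0], 0]
    - [[0, 0, 0], 0]

```text
t: 14.15
eef_pos: [429.3, 291.8, 163.7]
tcp_rot: [3.141, 0.002, 0.27]
ft_force: [1.2, -0.0, -1.8]
opening: 0.167
grip_force: 30.0
```

```bash
python3 -c "
from h import *
mv((429.4,292.5,82),.271)"
```

```text
shift [ 0.3 -0.7 81.7] turn -0.001 at [429.3 291.8 163.7] 0.27 t 14.15
```

>>> jog_arm:
  motion:
    - [[0, -0.5, 30], 0]
    - [[0, -0.5, 60], 0]
    - [[0, -0.5, 72], 0]
    - [[0, -0.5, 79], 0]
    - [[0, -0.5, 82], 0]

```text
t: 14.65
eef_pos: [429.8, 292.6, 82.6]
tcp_rot: [3.142, 0.0, 0.27]
ft_force: [-0.2, -0.0, -0.7]
opening: 0.163
grip_force: 30.0
```

>>> jog_arm:
  motion:
    - [[0, 0, 0], 0]
    - [[0, 0, 0], 0]

```text
t: 14.85
eef_pos: [429.8, 293.2, 83.5]
tcp_rot: [-3.141, -0.001, 0.271]
ft_force: [-0.3, 0.2, -1.6]
opening: 0.161
grip_force: 30.0
```

>>> jog_arm:
  motion:
    - [[0, 0, 0], 0]
    - [[0, 0, 0], 0]
    - [[0, 0, 0], 0]
    - [[0, 0, 0], 0]
    - [[0, 0, 0], 0]
  grip: 0

```text
t: 15.35
eef_pos: [429.5, 293.2, 82.7]
tcp_rot: [3.142, -0.0, 0.271]
ft_force: [-0.2, -0.3, 0.2]
opening: 0.528
grip_force: 0.0
```

>>> jog_arm:
  motion:
    - [[0, 0, 0], 0]
    - [[0, 0, 0], 0]
    - [[0, 0, -10], 0]
    - [[0, 0, -40], 0]
    - [[0, 0, -80], 0]

```text
t: 15.85
eef_pos: [428.8, 292.8, 163.0]
tcp_rot: [3.141, 0.003, 0.271]
ft_force: [1.7, 0.0, 0.5]
opening: 0.95
grip_force: 0.0
```

>>> jog_arm:
  motion:
    - [[0, 0, -78], 0]
    - [[0, 0, -78], 0]
    - [[0, 0, -78], 0]

```text
t: 16.15
eef_pos: [430.4, 293.7, 245.2]
tcp_rot: [-3.14, -0.007, 0.271]
ft_force: [-0.8, 0.7, -1.1]
opening: 0.999
grip_force: 0.0
```

```bash
python3 - <<'E'
from h import *
d=cam('wrist');pickle.dump(d,open('w7.pkl','wb'))
hsv=cv2.cvtColor(d['img'],cv2.COLOR_BGR2HSV)
n,l,st,c=cv2.connectedComponentsWithStats(cv2.inRange(hsv,(0,150,60),(8,255,255)))
for i in range(1,n):
    if st[i,4]>100:
        q=cv2.boxPoints(cv2.minAreaRect(np.argwhere(l==i)[:,::-1].astype(np.float32)));print(st[i].tolist(),[plane(d,*u,86).tolist() for u in q])
mv((458,-300,240),.13)
E
```

```text
[251, 136, 15, 90, 1227] [[480.1, 316.1, 86.0], [484.4, 300.9, 86.0], [379.6, 270.9, 86.0], [374.9, 287.7, 86.0]]
shift [-131.5  579.2    2.8] turn 0.141 at [429.7 293.3 242.8] 0.271 t 16.2
```

>>> jog_arm:
  motion:
    - [[-54, 235, 0], 0.2]
    - [[-54, 235, 0], 0.2]
    - [[-54, 235, 0], 0.2]
    - [[-54, 235, 0], 0.2]
    - [[-54, 235, 0], 0.2]

```text
t: 16.7
eef_pos: [439.4, 50.1, 239.7]
tcp_rot: [-3.141, 0.002, 0.07]
ft_force: [0.8, 0.7, 0.2]
opening: 0.996
grip_force: 0.0
```

```bash
python3 -c "
from h import *
mv((463,-308,240),-.2)"
```

```text
shift [-1.600e+00  3.589e+02 -3.000e-01] turn 0.27 at [439.4  50.1 239.7] 0.07 t 16.7
```

>>> jog_arm:
  motion:
    - [[-1.5, 230, 0], 0.15]
    - [[-1.5, 230, 0], 0.15]
    - [[-1.5, 230, 0], 0.15]
    - [[-1.5, 230, 0], 0.15]
    - [[-1.5, 230, 0], 0.15]

```text
t: 17.2
eef_pos: [454.4, -180.2, 239.5]
tcp_rot: [-3.141, 0.002, -0.081]
ft_force: [0.8, 0.0, -0.1]
opening: 0.998
grip_force: 0.0
```

>>> jog_arm:
  motion:
    - [[19, 127.5, 0], 0.12]
    - [[19, 127.5, 0], 0.12]
    - [[19, 127.5, 0], 0.12]
    - [[19, 127.5, 0], 0.12]
    - [[19, 127.5, 0], 0.12]

```text
t: 17.7
eef_pos: [463.2, -305.7, 239.3]
tcp_rot: [-3.14, 0.002, -0.2]
ft_force: [-0.1, 0.5, 0.0]
opening: 1.002
grip_force: 0.0
```

```bash
python3 - <<'E'
from h import *
s=state();print(s['eef_pos'],s['tcp_rot'],s['t'])
d=cam('wrist','w8');pickle.dump(d,open('w8.pkl','wb'))
r=cut_out('carton_a',d)
M=np.zeros((384,512),np.uint8)
for x in r:
    print(x['p'],x['box'])
hsv=cv2.cvtColor(d['img'],cv2.COLOR_BGR2HSV)
for nm,lo,hi in (('green',(36,60,40),(75,255,255)),('brown',(8,60,60),(25,255,255))):
    n,l,st,c=cv2.connectedComponentsWithStats(cv2.inRange(hsv,lo,hi))
    for i in range(1,n):
        if st[i,4]>60: 
            q=cv2.boxPoints(cv2.minAreaRect(np.argwhere(l==i)[:,::-1].astype(np.float32)));print(nm,st[i].tolist(),q.round(0).tolist(),[plane(d,*u,79).tolist() for u in q])
# sample rows across the pile
for v in (140,160,175,190,205): print(v,[tuple(int(t) for t in hsv[v,u]) for u in range(190,330,6)])
E
```

```text
[ 463.22289148 -305.6733487   239.2621744 ] [-3.14014504e+00  2.31693498e-03 -2.00390870e-01] 17.7
0.98 [236.4, 148.0, 255.4, 204.1]
0.97 [139.8, 184.2, 178.7, 243.7]
0.67 [268.5, 147.2, 286.2, 203.1]
0.62 [254.1, 146.9, 272.3, 204.3]
0.61 [206.0, 244.7, 231.8, 307.1]
0.57 [215.4, 35.8, 271.3, 67.2]
green [309, 0, 66, 35, 1716] [[309.0, 0.0], [374.0, 0.0], [374.0, 34.0], [309.0, 34.0]] [[633.9, -391.1, 79.0], [621.2, -453.9, 79.0], [591.3, -451.7, 79.0], [604.4, -386.8, 79.0]]
green [298, 16, 35, 34, 143] [[289.0, 28.0], [299.0, 16.0], [332.0, 45.0], [322.0, 57.0]] [[614.0, -367.3, 79.0], [622.3, -379.3, 79.0], [589.8, -408.6, 79.0], [580.8, -396.6, 79.0]]
green [243, 149, 7, 56, 260] [[243.0, 149.0], [249.0, 149.0], [249.0, 204.0], [243.0, 204.0]] [[503.4, -295.8, 79.0], [502.1, -302.6, 79.0], [436.5, -288.6, 79.0], [437.9, -281.4, 79.0]]
green [260, 148, 7, 57, 266] [[260.0, 148.0], [265.0, 148.0], [267.0, 204.0], [262.0, 204.0]] [[500.6, -315.1, 79.0], [499.6, -320.9, 79.0], [432.2, -310.1, 79.0], [433.2, -303.9, 79.0]]
green [278, 153, 6, 51, 258] [[278.0, 153.0], [283.0, 153.0],
[... 2617 characters left out ...]
1, 99), (21, 43, 101), (14, 106, 132), (14, 144, 151), (14, 145, 209), (15, 145, 134), (23, 117, 111), (21, 126, 119), (15, 135, 117), (60, 124, 111), (15, 138, 137), (15, 134, 133), (65, 155, 112), (15, 139, 134), (19, 128, 251), (16, 136, 244), (14, 143, 223), (22, 41, 170), (23, 43, 171), (21, 43, 166), (22, 42, 184)]
205 [(22, 41, 119), (24, 41, 123), (23, 40, 127), (21, 41, 125), (23, 42, 103), (28, 33, 99), (14, 144, 151), (14, 143, 168), (14, 144, 122), (13, 146, 213), (16, 137, 169), (14, 147, 200), (13, 147, 127), (14, 145, 151), (14, 145, 162), (14, 144, 228), (17, 134, 247), (16, 138, 241), (15, 138, 240), (15, 142, 232), (21, 40, 196), (21, 43, 203), (22, 42, 194), (21, 43, 203)]
```

```bash
python3 -c "
from h import *
mv((461.5,-312.5,70),-.175)"
```

```text
shift [ -0.6   8.  170. ] turn -0.023 at [ 463.6 -304.7  240. ] -0.198 t 17.8
```

>>> jog_arm:
  motion:
    - [[-0.5, 7.5, 45], -0.023]
    - [[-0.5, 7.5, 90], -0.023]
    - [[-0.5, 7.5, 130], -0.023]
    - [[-0.5, 7.5, 160], -0.023]
    - [[-0.5, 7.5, 170], -0.023]

```text
t: 18.3
eef_pos: [461.2, -311.1, 68.2]
tcp_rot: [-3.139, 0.004, -0.175]
ft_force: [-0.0, -0.7, 0.5]
opening: 0.999
grip_force: 0.0
```

>>> jog_arm:
  motion:
    - [[0, 0, 0], 0]
    - [[0, 0, 0], 0]
    - [[0, 0, 0], 0]
    - [[0, 0, 0], 0]
    - [[0, 0, 0], 0]
  grip: 1

```text
t: 18.8
eef_pos: [462.1, -313.3, 71.5]
tcp_rot: [3.141, -0.001, -0.176]
ft_force: [-0.6, -0.8, 0.3]
opening: 0.636
grip_force: 4.9
```

>>> jog_arm:
  motion:
    - [[0, 0, 0], 0]
    - [[0, 0, 0], 0]
    - [[0, 0, 0], 0]

```text
t: 19.1
eef_pos: [462.2, -313.3, 71.5]
tcp_rot: [3.141, -0.001, -0.176]
ft_force: [0.0, 0.9, 7.2]
opening: 0.635
grip_force: 29.9
```

```bash
python3 - <<'E'
from h import *
s=state();print(s['eef_pos'],s['tcp_rot'],s['t'],s['opening']*95,s['grip_force'])
d=cam('wrist','w9');pickle.dump(d,open('w9.pkl','wb'))
def P(p): return [round(float(v),1) for v in proj(d,p)]
p=s['eef_pos'];th=s['tcp_rot'][2];ex=np.array([np.cos(th),np.sin(th),0]);ey=np.array([-ex[1],ex[0],0])
for n,x,y,z in (('ftl',29,30.5,10),('ftr',29,-30.5,10),('fbl',29,30.5,-65),('fbr',29,-30.5,-65)): print(n,P(p+ex*x+ey*y+[0,0,z]))
hsv=cv2.cvtColor(d['img'],cv2.COLOR_BGR2HSV)
for u in (230,240,250,262,270,280,290): print(u,[tuple(int(t) for t in hsv[v,u]) for v in range(120,270,5)])
E
```

```text
[ 462.16228328 -313.31526104   71.46622883] [ 3.14108514e+00 -1.12051067e-03 -1.76337807e-01] 19.1 60.312847695561175 29.908525049686432
ftl [202.2, 210.2]
ftr [314.3, 210.3]
fbl [220.7, 176.8]
fbr [295.6, 176.8]
230 [(21, 44, 215), (22, 44, 210), (21, 42, 201), (15, 139, 238), (19, 128, 251), (18, 129, 249), (18, 129, 250), (18, 131, 249), (15, 138, 237), (15, 139, 239), (22, 113, 254), (19, 125, 252), (66, 165, 96), (65, 156, 98), (65, 162, 96), (67, 169, 98), (38, 116, 92), (13, 137, 117), (15, 137, 140), (16, 133, 234), (15, 136, 137), (15, 136, 150), (15, 135, 147), (14, 138, 150), (14, 136, 148), (14, 138, 146), (14, 138, 150), (17, 132, 149), (20, 124, 128), (24, 120, 121)]
240 [(22, 43, 213), (22, 41, 209), (22, 43, 216), (21, 119, 254), (22, 116, 254), (16, 134, 243), (21, 116, 254), (19, 125, 252), (15, 141, 230), (14, 144, 195), (17, 134, 246), (16, 139, 236), (15, 136, 120), (15, 135, 121), (15, 133, 119), (15, 134, 120), (15, 134, 124), (15, 133, 128), (15, 137, 117), (15, 138, 176), (15, 137, 167), (15, 136, 124), (15, 136, 124), (15, 135, 125), (15, 135, 142), (15, 135
[... 1772 characters left out ...]
15, 133, 115), (14, 132, 116), (15, 136, 142), (16, 133, 234), (15, 135, 130), (15, 136, 137), (15, 135, 144), (15, 134, 141), (15, 136, 144), (15, 135, 151), (17, 132, 237), (16, 134, 231), (17, 131, 240), (18, 127, 249)]
290 [(22, 42, 207), (20, 42, 217), (21, 41, 217), (19, 124, 252), (21, 119, 254), (21, 118, 254), (24, 104, 254), (16, 136, 244), (20, 121, 253), (22, 116, 254), (19, 127, 251), (22, 117, 254), (15, 133, 121), (15, 136, 122), (53, 121, 93), (30, 102, 90), (66, 158, 97), (66, 159, 96), (66, 164, 137), (66, 161, 117), (66, 162, 120), (65, 156, 121), (65, 154, 121), (65, 155, 120), (65, 155, 120), (65, 156, 118), (65, 156, 118), (65, 152, 119), (64, 152, 119), (65, 156, 119)]
```

>>> jog_arm:
  motion:
    - [[0, 0, -15], 0]
    - [[0, 0, -50], 0]
    - [[0, 0, -90], 0]
    - [[0, 0, -110], 0]
    - [[0, 0, -110], 0]

```text
t: 19.65
eef_pos: [462.6, -313.7, 183.2]
tcp_rot: [3.139, -0.004, -0.176]
ft_force: [0.4, 0.4, -2.7]
opening: 0.631
grip_force: 29.9
```

```bash
python3 -c "
from h import *
mv((610,28,180),-.126);print(state()['grip_force'],state()['ft_force'])"
```

```text
shift [  85.2 -362.3    3.2] turn -0.05 at [ 462.6 -313.7  183.2] -0.176 t 19.65
29.85343426465988 [ 0.35472267  0.36076391 -2.68723622]
```

>>> jog_arm:
  motion:
    - [[7, -28, 0], 0]
    - [[15, -64, 0], 0]
    - [[25, -104, 0], 0]
    - [[34, -144, 0], 0]
    - [[43, -184, 0], 0]

```text
t: 20.15
eef_pos: [536.3, -137.9, 178.9]
tcp_rot: [-3.141, 0.002, -0.177]
ft_force: [0.5, -1.1, -1.5]
opening: 0.631
grip_force: 29.9
```

>>> jog_arm:
  motion:
    - [[9, -40, 0], -0.02]
    - [[19, -80, 0], -0.03]
    - [[28, -120, 0], -0.05]
    - [[36, -155, 0], -0.05]
    - [[42, -178, 0], -0.05]

```text
t: 20.65
eef_pos: [609.0, 30.7, 178.6]
tcp_rot: [-3.142, 0.002, -0.125]
ft_force: [0.6, -0.4, -2.6]
opening: 0.634
grip_force: 29.9
```

>>> jog_arm:
  motion:
    - [[0, 0, 15], 0]
    - [[0, 0, 35], 0]
    - [[0, 0, 50], 0]
    - [[0, 0, 50], 0]
    - [[0, 0, 50], 0]

```text
t: 21.15
eef_pos: [608.7, 28.3, 129.7]
tcp_rot: [3.141, 0.002, -0.126]
ft_force: [0.6, 0.3, -2.6]
opening: 0.629
grip_force: 29.9
```

```bash
cat > look.py <<'E'
from h import *
import sys
s=state();p=s['eef_pos'];th=s['tcp_rot'][2];print('tcp',p.round(1),'bay',bay(p),'rot',s['tcp_rot'].round(3),'ft',s['ft_force'].round(1),s['t'])
d=cam('wrist',sys.argv[1]);pickle.dump(d,open(sys.argv[1]+'.pkl','wb'))
def P(p): return [round(float(v),1) for v in proj(d,p)]
ex=np.array([np.cos(th),np.sin(th),0]);ey=np.array([-ex[1],ex[0],0])
print('pile bottom front L,R',[P(p+ex*29+ey*y+[0,0,-67.5]) for y in(30.3,-30.3)])
def B(x,y,z): return P([*(O+RB.T@np.array([x,y])),z])
print('pocket back inner rim y=40,-24',B(65,40,36),B(65,-24,36),'outer sides at back end',B(150,44,36),B(150,-28,36))
hsv=cv2.cvtColor(d['img'],cv2.COLOR_BGR2HSV);np.save('hsv.npy',hsv)
y=cv2.inRange(hsv,(22,150,60),(34,255,255))
for v in range(0,200,12):
    u=np.argwhere(y[v])[:,0]
    if len(u): 
        g=np.split(u,np.where(np.diff(u)>1)[0]+1); print(v,[(int(k[0]),int(k[-1])) for k in g if len(k)>1])
E
python3 look.py v1
```

```text
tcp [608.7  28.3 129.7] bay [33.5  8.1] rot [ 3.141e+00  2.000e-03 -1.260e-01] ft [ 0.6  0.3 -2.6] 21.15
pile bottom front L,R [[221.4, 175.8], [295.0, 175.9]]
pocket back inner rim y=40,-24 [223.2, 166.2] [293.3, 166.2] outer sides at back end [214.5, 64.6] [302.1, 64.6]
0 [(422, 427), (431, 433)]
12 [(403, 404), (413, 415)]
24 [(393, 395)]
72 [(217, 232), (239, 241), (252, 297)]
84 [(217, 225), (289, 301)]
96 [(223, 232), (256, 259), (291, 296), (299, 301)]
108 [(221, 227), (253, 256), (262, 268), (286, 294)]
120 [(224, 231), (252, 259), (262, 269), (275, 276), (292, 293), (295, 296)]
132 [(222, 227), (231, 233), (244, 250), (257, 264), (269, 271), (276, 293)]
144 [(222, 223), (231, 233), (259, 260), (270, 273), (283, 289), (291, 295)]
156 [(223, 227), (266, 282), (289, 292)]
168 [(219, 220), (223, 226), (228, 284), (288, 297)]
180 [(135, 137), (295, 297)]
```

>>> jog_arm:
  motion:
    - [[0, 0, 8], 0]
    - [[0, 0, 16], 0]
    - [[0, 0, 20], 0]
    - [[0, 0, 20], 0]
    - [[0, 0, 20], 0]

```text
t: 21.7
eef_pos: [609.1, 28.4, 110.6]
tcp_rot: [3.142, -0.0, -0.126]
ft_force: [0.3, -1.2, -2.0]
opening: 0.63
grip_force: 29.9
```

```bash
python3 look.py v2; python3 - <<'E'
import numpy as np
h=np.load('hsv.npy')
for u in (228,236,244,252,270,278,286): print(u,' '.join('%d:%d,%d,%d'%(v,*h[v,u]) for v in range(148,186,2)))
for v in (150,160,166,172): print(v,' '.join('%d:%d,%d'%(u,h[v,u,0],h[v,u,2]) for u in list(range(212,234,2))+list(range(282,306,2))))
E
```

```text
tcp [609.1  28.4 110.6] bay [33.8  8.2] rot [ 3.142 -0.    -0.126] ft [ 0.3 -1.2 -2. ] 21.7
pile bottom front L,R [[221.4, 176.0], [295.0, 176.0]]
pocket back inner rim y=40,-24 [220.6, 171.5] [296.2, 171.5] outer sides at back end [210.7, 61.4] [306.2, 61.4]
0 [(445, 452)]
12 [(403, 404), (410, 417)]
72 [(213, 227), (254, 299)]
84 [(213, 223), (293, 305)]
96 [(218, 230), (256, 259), (293, 298)]
108 [(218, 225), (248, 249), (252, 255), (266, 268), (288, 299)]
120 [(221, 228), (253, 254), (257, 260), (263, 269), (287, 289), (294, 297)]
132 [(219, 225), (250, 254), (262, 268), (291, 296)]
144 [(224, 226), (239, 242), (270, 276), (285, 296)]
156 [(220, 223), (225, 227), (265, 267), (286, 295)]
168 [(216, 218)]
180 [(217, 219), (295, 301)]
228 148:30,144,255 150:30,145,255 152:30,145,255 154:30,145,255 156:30,146,255 158:30,143,255 160:21,195,152 162:22,191,159 164:22,189,158 166:27,177,240 168:30,147,255 170:30,148,255 172:21,188,194 174:22,185,199 176:22,185,200 178:19,163,155 180:15,139,127 182:15,135,127 184:15,136,124
236 148:26,133,255 150:26,132,255 152:27,153,253 154:30,143,255 1
[... 1993 characters left out ...]
224:22,159 226:21,150 228:21,152 230:21,152 232:21,152 282:23,177 284:22,182 286:21,160 288:21,161 290:21,161 292:22,148 294:22,135 296:21,126 298:30,255 300:30,255 302:28,251 304:21,217
166 212:22,215 214:21,136 216:28,255 218:30,255 220:30,255 222:27,234 224:27,237 226:27,239 228:27,240 230:27,240 232:27,241 282:26,224 284:26,224 286:26,219 288:26,223 290:26,225 292:26,225 294:26,226 296:26,215 298:30,255 300:30,255 302:28,238 304:23,189
172 212:21,197 214:21,168 216:27,231 218:30,255 220:30,255 222:21,149 224:22,154 226:21,214 228:21,194 230:21,191 232:29,255 282:29,255 284:29,255 286:21,187 288:21,191 290:21,192 292:21,149 294:21,125 296:23,168 298:30,255 300:30,255 302:24,206 304:21,195
```

```bash
python3 - <<'E'
from h import *
h=np.load('hsv.npy');d=pickle.load(open('v2.pkl','rb'))
for v in (164,180,183,187,191,195): print(v,' '.join('%d:%d,%d,%d'%(u,*h[v,u]) for u in list(range(214,228))+list(range(290,306))))
for v in range(174,181): print(v,[tuple(map(int,h[v,u])) for u in (240,252,268)])
for u in (225,258,290): print('partition',bay(plane(d,u,171.7,36)),'pilefront',bay(plane(d,u,177.3,43.1)))
print('rim inner',bay(plane(d,221.5,165,36)),bay(plane(d,297,165,36)))
E
```

```text
164 214:21,39,214 215:23,57,185 216:29,153,254 217:30,150,255 218:30,149,255 219:30,148,255 220:29,162,255 221:24,184,214 222:22,193,152 223:22,191,155 224:21,191,155 225:22,190,154 226:22,191,156 227:22,190,158 290:22,193,160 291:22,188,161 292:22,188,153 293:22,191,147 294:22,190,145 295:22,192,138 296:21,196,126 297:29,164,255 298:30,139,255 299:30,142,255 300:30,144,255 301:30,139,255 302:28,87,244 303:20,37,215 304:21,39,220 305:22,39,222
180 214:22,40,114 215:23,28,109 216:20,99,134 217:24,175,254 218:29,166,255 219:22,178,238 220:15,136,120 221:16,134,120 222:15,133,121 223:15,135,121 224:15,134,122 225:15,137,123 226:15,136,126 227:15,137,127 290:15,136,124 291:15,134,124 292:14,136,122 293:15,134,122 294:19,161,128 295:22,189,127 296:23,184,237 297:29,161,255 298:29,156,255 299:29,157,255 300:30,158,255 301:23,157,243 302:18,13,96 303:22,35,108 304:21,40,108 305:21,43,167
183 214:22,40,115 215:24,32,112 216:21,71,126 217:20,147,158 218:18,161,144 219:15,130,118 220:15,134,120 221:15,130,120 222:15,135,119 223:15,132,120 224:15,135,121 225:16,134,124 226:15,136,126 227:16,138
[... 1424 characters left out ...]
15,137,119 296:15,138,120 297:15,137,121 298:15,137,121 299:15,137,121 300:15,134,122 301:15,138,122 302:15,142,124 303:16,85,120 304:22,41,113 305:22,35,108
174 [(22, 184, 198), (22, 185, 197), (22, 184, 198)]
175 [(22, 184, 198), (22, 185, 199), (22, 187, 198)]
176 [(22, 184, 200), (22, 186, 200), (22, 185, 200)]
177 [(22, 181, 189), (21, 181, 190), (22, 181, 192)]
178 [(18, 147, 134), (17, 149, 139), (18, 157, 148)]
179 [(15, 135, 121), (15, 134, 126), (14, 134, 124)]
180 [(15, 135, 125), (15, 137, 127), (15, 135, 125)]
partition [64.9 36.2] pilefront [61.7 35.5]
partition [64.9  8.3] pilefront [61.7  8.3]
partition [ 64.9 -18.8] pilefront [ 61.8 -18.1]
rim inner [70.6 39. ] [ 70.6 -24.4]
```

>>> jog_arm:
  motion:
    - [[2.1, 1.7, 2], 0]
    - [[2.1, 1.7, 3], 0]
    - [[2.1, 1.7, 3], 0]
    - [[2.1, 1.7, 3], 0]
    - [[2.1, 1.7, 3], 0]

```text
t: 22.25
eef_pos: [610.9, 26.4, 107.7]
tcp_rot: [3.142, -0.0, -0.126]
ft_force: [0.7, 0.6, -3.1]
opening: 0.632
grip_force: 29.9
```

```bash
python3 look.py v3 | head -3; cat > m.py <<'E'
from h import *
h=np.load('hsv.npy')
def show(v,r): print(v,' '.join('%d:%d,%d'%(u,h[v,u,0],h[v,u,2]) for u in r))
for v in (150,164,182,186): show(v,list(range(211,224))+list(range(291,306)))
for v in range(163,184): print(v,[tuple(map(int,h[v,u])) for u in (230,240,252,268,285)])
E
python3 m.py
```

```text
tcp [610.9  26.4 107.7] bay [35.9  6.5] rot [ 3.142 -0.    -0.126] ft [ 0.7  0.6 -3.1] 22.25
pile bottom front L,R [[221.4, 176.0], [295.0, 176.0]]
pocket back inner rim y=40,-24 [218.2, 174.7] [294.6, 174.7] outer sides at back end [208.0, 63.8] [304.5, 63.8]
150 211:20,220 212:25,220 213:29,255 214:30,255 215:30,255 216:30,255 217:29,255 218:24,205 219:20,170 220:19,170 221:19,160 222:21,186 223:30,255 291:22,208 292:22,145 293:22,134 294:22,134 295:21,127 296:29,244 297:30,255 298:30,255 299:30,255 300:30,255 301:29,250 302:18,211 303:21,218 304:21,220 305:22,219
164 211:22,217 212:20,179 213:27,235 214:30,255 215:30,255 216:30,255 217:30,255 218:28,248 219:22,157 220:22,160 221:22,161 222:22,158 223:22,157 291:22,142 292:22,139 293:22,136 294:21,129 295:25,204 296:30,255 297:30,255 298:30,255 299:30,255 300:29,253 301:25,222 302:21,212 303:22,218 304:22,222 305:23,222
182 211:22,115 212:19,113 213:22,108 214:21,166 215:22,199 216:22,198 217:21,196 218:20,159 219:15,119 220:15,118 221:16,120 222:15,119 223:15,121 291:15,123 292:15,123 293:15,121 294:13,115 295:19,182 296:27,255 29
[... 1490 characters left out ...]
, 194), (21, 189, 190)]
176 [(22, 186, 200), (22, 183, 199), (22, 186, 199), (22, 186, 199), (21, 188, 191)]
177 [(22, 181, 185), (22, 180, 190), (21, 180, 191), (21, 182, 192), (22, 176, 167)]
178 [(46, 136, 111), (17, 147, 135), (17, 149, 139), (18, 156, 149), (25, 106, 96)]
179 [(54, 119, 103), (14, 133, 121), (14, 135, 127), (14, 132, 124), (54, 118, 97)]
180 [(41, 116, 103), (15, 137, 123), (15, 136, 129), (15, 133, 125), (55, 122, 98)]
181 [(37, 114, 101), (15, 137, 123), (15, 135, 128), (15, 135, 125), (67, 171, 100)]
182 [(22, 121, 110), (15, 136, 124), (15, 137, 127), (15, 136, 122), (66, 164, 101)]
183 [(18, 125, 116), (15, 135, 123), (16, 136, 124), (15, 137, 123), (66, 161, 100)]
```

Gaps are about 1.5 mm on every side. Inserting slowly.

>>> jog_arm:
  motion:
    - [[0, 0, 2], 0]
    - [[0, 0, 4], 0]
    - [[0, 0, 6], 0]
    - [[0, 0, 7], 0]
    - [[0, 0, 8], 0]

```text
t: 22.8
eef_pos: [610.9, 26.4, 99.5]
tcp_rot: [3.142, 0.0, -0.126]
ft_force: [0.1, -0.1, -1.8]
opening: 0.632
grip_force: 29.9
```

>>> jog_arm:
  motion:
    - [[0, 0, 1], 0]
    - [[0, 0, 2], 0]
    - [[0, 0, 3], 0]
    - [[0, 0, 4], 0]
    - [[0, 0, 4], 0]

```text
t: 23.3
eef_pos: [610.9, 26.4, 95.5]
tcp_rot: [-3.142, 0.0, -0.126]
ft_force: [1.1, 0.3, -1.8]
opening: 0.633
grip_force: 29.9
```

```bash
python3 look.py v4 | head -3; python3 - <<'E'
from h import *
h=np.load('hsv.npy')
for v in range(166,186): print(v,[tuple(map(int,h[v,u])) for u in (240,252,268)])
for v in (150,180): print(v,' '.join('%d:%d,%d'%(u,h[v,u,0],h[v,u,2]) for u in list(range(207,224))+list(range(291,308))))
E
```

```text
tcp [610.9  26.4  95.5] bay [35.9  6.5] rot [-3.142  0.    -0.126] ft [ 1.1  0.3 -1.8] 23.3
pile bottom front L,R [[221.4, 175.9], [295.0, 176.0]]
pocket back inner rim y=40,-24 [216.0, 178.2] [296.5, 178.2] outer sides at back end [204.8, 60.9] [307.3, 60.9]
166 [(21, 192, 157), (21, 192, 157), (22, 192, 157)]
167 [(22, 190, 160), (22, 191, 160), (22, 188, 161)]
168 [(22, 188, 161), (22, 190, 160), (22, 190, 160)]
169 [(22, 190, 161), (22, 189, 162), (22, 188, 161)]
170 [(22, 191, 160), (22, 191, 160), (22, 190, 161)]
171 [(21, 191, 156), (22, 193, 151), (21, 190, 156)]
172 [(24, 184, 206), (24, 185, 196), (23, 187, 180)]
173 [(30, 157, 255), (30, 155, 255), (28, 168, 253)]
174 [(30, 145, 255), (30, 144, 255), (30, 143, 255)]
175 [(30, 146, 255), (30, 146, 255), (30, 145, 255)]
176 [(30, 147, 255), (30, 146, 255), (30, 146, 255)]
177 [(30, 154, 255), (30, 154, 255), (30, 156, 255)]
178 [(20, 157, 164), (23, 151, 154), (20, 164, 176)]
179 [(14, 133, 119), (17, 122, 111), (13, 132, 122)]
180 [(15, 137, 123), (18, 130, 116), (15, 135, 125)]
181 [(15, 137, 123), (18, 129, 117), (15, 134
[... 275 characters left out ...]
255 212:30,255 213:30,255 214:30,255 215:28,245 216:22,143 217:20,190 218:19,237 219:21,252 220:22,253 221:22,252 222:20,245 223:20,231 291:23,238 292:23,239 293:22,193 294:22,131 295:22,136 296:22,136 297:21,129 298:26,216 299:30,255 300:30,255 301:30,255 302:30,255 303:30,255 304:27,233 305:21,214 306:22,216 307:21,213
180 207:23,103 208:21,106 209:21,107 210:19,101 211:21,186 212:27,255 213:29,255 214:29,255 215:29,255 216:26,255 217:21,211 218:22,141 219:19,123 220:16,120 221:15,121 222:15,122 223:15,122 291:14,123 292:15,121 293:14,121 294:19,128 295:22,133 296:21,125 297:26,255 298:29,255 299:29,255 300:29,255 301:29,255 302:24,251 303:20,183 304:21,182 305:21,145 306:21,172 307:22,208
```

>>> jog_arm:
  motion:
    - [[0, 0, 3], 0]
    - [[0, 0, 6], 0]
    - [[0, 0, 9], 0]
    - [[0, 0, 12], 0]
    - [[0, 0, 14], 0]

```text
t: 23.85
eef_pos: [610.9, 26.4, 81.3]
tcp_rot: [3.142, 0.0, -0.126]
ft_force: [0.2, 0.5, -2.2]
opening: 0.633
grip_force: 29.9
```

>>> jog_arm:
  motion:
    - [[0, 0, 2], 0]
    - [[0, 0, 4], 0]
    - [[0, 0, 6], 0]
    - [[0, 0, 7.5], 0]
    - [[0, 0, 8.5], 0]

```text
t: 24.35
eef_pos: [610.9, 26.4, 73.0]
tcp_rot: [3.142, -0.0, -0.126]
ft_force: [-0.4, 0.8, -2.7]
opening: 0.633
grip_force: 29.9
```

>>> jog_arm:
  motion:
    - [[0, 0, 0.4], 0]
    - [[0, 0, 0.8], 0]
    - [[0, 0, 1], 0]

```text
t: 24.65
eef_pos: [611.0, 26.4, 72.2]
tcp_rot: [-3.142, -0.0, -0.126]
ft_force: [0.2, 0.6, -3.7]
opening: 0.631
grip_force: 29.9
```

>>> jog_arm:
  motion:
    - [[0, 0, 0.4], 0]
    - [[0, 0, 0.7], 0]
    - [[0, 0, 0.7], 0]

```text
t: 24.95
eef_pos: [611.0, 26.4, 71.6]
tcp_rot: [-3.142, -0.0, -0.126]
ft_force: [-0.2, 0.1, -1.2]
opening: 0.631
grip_force: 29.9
```

>>> jog_arm:
  motion:
    - [[0, 0, 0], 0]
    - [[0, 0, 0], 0]
    - [[0, 0, 0], 0]
    - [[0, 0, 0], 0]
    - [[0, 0, 0], 0]
  grip: 0

```text
t: 25.45
eef_pos: [611.0, 26.4, 71.5]
tcp_rot: [-3.142, -0.0, -0.126]
ft_force: [-0.5, 0.1, 0.5]
opening: 0.981
grip_force: 0.0
```

>>> jog_arm:
  motion:
    - [[0, 0, -6], 0]
    - [[0, 0, -20], 0]
    - [[0, 0, -50], 0]
    - [[0, 0, -95], 0]
    - [[0, 0, -140], 0]

```text
t: 25.95
eef_pos: [610.6, 26.4, 214.0]
tcp_rot: [-3.142, -0.0, -0.126]
ft_force: [0.5, -0.0, -0.1]
opening: 1.005
grip_force: 0.0
```

>>> jog_arm:
  motion:
    - [[0, 0, -30], 0]
    - [[0, 0, -30], 0]
    - [[0, 0, -30], 0]

```text
t: 26.25
eef_pos: [610.8, 26.4, 242.7]
tcp_rot: [-3.141, -0.002, -0.126]
ft_force: [-0.1, 0.4, -0.8]
opening: 0.996
grip_force: 0.0
```

```bash
python3 - <<'E'
from h import *
s=state();p=s['eef_pos'];print(bay(p),p,s['ft_force'],s['opening'],s['t'])
d=cam('wrist','v5');sd=cam('side');sc=cam('scene');pickle.dump((d,sd,sc),open('end.pkl','wb'))
def B(x,y,z,d=d): return [round(float(v),1) for v in proj(d,[*(O+RB.T@np.array([x,y])),z])]
print('top corners pred',[B(34.5+a*29,7+b*30.3,79) for a,b in((1,1),(1,-1),(-1,-1),(-1,1))],'stop far',B(0,60,14),B(0,-60,14),'bin front',B(0,43,36),B(0,-29,36),'partition in',B(65,39,36))
h=cv2.cvtColor(d['img'],cv2.COLOR_BGR2HSV);np.save('hsv.npy',h)
for nm,lo,hi in (('brown',(8,90,60),(20,255,255)),('green',(36,60,40),(75,255,255)),('blue',(100,120,40),(125,255,255)),('yel',(22,150,60),(34,255,255))):
    n,l,st,c=cv2.connectedComponentsWithStats(cv2.inRange(h,lo,hi))
    print(nm,[st[i].tolist() for i in range(1,n) if st[i,4]>40 and st[i,0]>150 and st[i,0]<350])
for x in cut_out('carton_a',sd)[:6]: print(x['p'],np.round(x['box'],1))
print('side pred top',[B(34.5+a*29,7+b*30.3,79,sd) for a,b in((1,1),(1,-1),(-1,-1),(-1,1))])
E
```

```text
[35.7  6.5] [610.75740736  26.43877862 242.66330316] [-0.08545311  0.43155358 -0.84849895] 0.9958355031470318 26.25
top corners pred [[231.8, 157.5], [283.6, 157.5], [282.3, 204.1], [233.2, 204.1]] stop far [221.8, 192.6] [303.3, 192.6] bin front [231.9, 197.3] [283.6, 197.3] partition in [233.6, 150.7]
brown [[335, 5, 18, 52, 266], [236, 86, 45, 57, 1554], [234, 127, 10, 9, 47], [155, 135, 32, 33, 256], [231, 151, 11, 54, 278], [243, 151, 40, 54, 1446], [236, 313, 249, 10, 1576]]
green [[238, 152, 6, 53, 250], [255, 157, 5, 48, 240], [271, 157, 6, 47, 225]]
blue [[223, 191, 10, 9, 71], [283, 191, 20, 9, 170]]
yel [[229, 87, 57, 110, 1297], [161, 138, 17, 28, 245]]
0.92 [232.3 268.6 256.  307.1]
0.85 [254.4 232.9 277.2 266.4]
0.77 [349.5 233.9 370.6 265.1]
0.65 [260.3 178.4 275.9 198.3]
0.61 [251.3 171.4 267.9 190.5]
0.41 [257.4 177.4 271.7 192.1]
side pred top [[266.7, 171.0], [278.3, 180.0], [262.8, 186.6], [251.4, 177.2]]
```

```bash
python3 - <<'E'
from h import *
h=np.load('hsv.npy')
for u in (229,230,284,285,286): print(u,' '.join('%d:%d,%d'%(v,h[v,u,0],h[v,u,2]) for v in range(186,204)))
d=pickle.load(open('end.pkl','rb'))[0]
print([bay(plane(d,285,r,36)) for r in (196,197,198)])
E
```

```text
229 186:21,101 187:22,101 188:23,101 189:20,97 190:104,74 191:105,66 192:106,72 193:105,93 194:106,93 195:105,92 196:105,93 197:105,92 198:106,93 199:106,89 200:90,85 201:19,119 202:18,117 203:23,113
230 186:21,97 187:22,97 188:22,98 189:24,91 190:106,75 191:106,65 192:106,72 193:106,94 194:106,95 195:106,95 196:105,94 197:105,93 198:106,93 199:106,89 200:84,82 201:22,105 202:23,103 203:22,100
284 186:22,183 187:22,182 188:22,185 189:22,174 190:41,101 191:95,64 192:102,94 193:105,151 194:106,156 195:106,155 196:106,155 197:106,152 198:105,150 199:106,148 200:94,141 201:21,178 202:23,172 203:22,173
285 186:22,168 187:23,165 188:21,170 189:22,162 190:103,99 191:107,64 192:106,97 193:106,155 194:106,153 195:105,151 196:105,151 197:105,150 198:105,148 199:106,147 200:90,142 201:21,177 202:22,174 203:22,174
286 186:21,173 187:24,169 188:22,175 189:22,168 190:101,99 191:105,65 192:106,97 193:105,154 194:106,152 195:105,149 196:105,149 197:105,149 198:105,148 199:106,146 200:86,141 201:21,180 202:22,176 203:22,176
[array([  2. , -30.9]), array([  0.5, -31. ]), array([ -0.9, -31. ])]
```

```bash
python3 - <<'E'
from h import *
d,sd,sc=pickle.load(open('end.pkl','rb'));a,b=pickle.load(open('p1.pkl','rb'))
def bx(x,roi):
    m=cv2.inRange(cv2.cvtColor(x['img'],cv2.COLOR_BGR2HSV),(20,120,60),(32,255,255));k=np.zeros_like(m);k[roi]=m[roi];q=np.argwhere(k);return q.min(0),q.max(0)
r1=np.s_[165:215,240:310]
print(bx(b,r1),bx(sd,r1)); r2=np.s_[232:262,245:285]; print(bx(a,r2),bx(sc,r2))
# subpixel shift of rear part of bin before/after
for x,y,r in ((b,sd,np.s_[170:200,280:310]),(a,sc,np.s_[238:262,245:285])):
    f1,f2=[np.float32(cv2.cvtColor(i['img'][r],cv2.COLOR_BGR2GRAY)) for i in (x,y)]
    print(cv2.phaseCorrelate(f1,f2,cv2.createHanningWindow(f1.shape[::-1],cv2.CV_32F)))
h=np.load('hsv.npy')
for u in (231,232,233,282,283): print(u,' '.join('%d:%d,%d'%(v,h[v,u,0],h[v,u,2]) for v in range(186,206)))
E
```

```text
(array([172, 246]), array([205, 299])) (array([172, 245]), array([205, 299]))
(array([234, 255]), array([254, 276])) (array([234, 255]), array([254, 276]))
((0.02224618729695038, -0.06306182236128066), 1.0335130347145929)
((0.03013545865866263, -0.01963650622428048), 0.8944266547759374)
231 186:21,157 187:21,156 188:21,157 189:21,156 190:21,150 191:21,140 192:22,115 193:22,118 194:21,118 195:22,117 196:23,112 197:75,85 198:105,94 199:105,90 200:95,81 201:21,102 202:22,101 203:22,99 204:23,98 205:21,100
232 186:20,167 187:21,171 188:21,171 189:21,170 190:21,171 191:21,165 192:22,144 193:22,144 194:22,148 195:22,165 196:22,157 197:24,109 198:106,88 199:106,80 200:100,71 201:23,89 202:24,101 203:24,98 204:24,97 205:22,98
233 186:16,143 187:18,151 188:17,147 189:17,141 190:17,140 191:17,140 192:17,136 193:17,138 194:17,145 195:18,157 196:18,150 197:17,129 198:11,112 199:12,111 200:14,112 201:15,123 202:15,129 203:15,129 204:17,127 205:21,98
282 186:24,249 187:24,249 188:24,249 189:24,250 190:25,254 191:25,255 192:24,255 193:24,255 194:25,255 195:25,255 196:24,255 197:21,211 198:109,131 199:110,127 200:16,137 201:19,162 202:20,163 203:21,164 204:22,171 205:22,167
283 186:25,248 187:25,247 188:25,248 189:24,247 190:22,236 191:22,233 192:22,236 193:21,236 194:19,230 195:19,231 196:19,223 197:21,164 198:105,155 199:106,151 200:95,144 201:22,179 202:23,173 203:23,173 204:23,170 205:21,171
```

The bin has moved less than 0.1 px since it was against the stop, and its front rim is at row 197.5, flush with the stop. Handing in.

```bash
python3 -c "
from cell import *
print(job_done())"
```

```text
the job is handed in; nothing more can be done
None
```

I handed the job in at about 26 s of robot time; no verdict came back. By my camera and force readings the bin is snug and square against the stop, the hook is back on its cradle, and all three cartons stand fully down in the front pocket.

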